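# Pack the small-finds kit tray

### The arm

A 7-joint arm with a two-finger parallel gripper is mounted at the origin on a cart in front of the work surface, level with it; the furniture and walls round the work are solid. World frame = base frame: x ahead of the robot, y to its left, z up, the work surface at z = 0. Lengths are in m, angles in rad, forces in N, time in s.
With the tool pointing down it reaches from about 0.425 to 0.925 m from the base axis. Payload 6.8 kg.
Tool frame: the origin (TCP) lies between the finger pads; the fingertips stand r.tcp_to_tips ahead of it and the grasp point (between the pads) lies 3 mm ahead of it (r.tcp_to_tips is the distance from the TCP to the fingertips, in m); z points along the fingers, y is the line along which they close (so a half turn about z gives the same grasp; the last joint's range is limited). The gripper opens to 85 mm and grips with 20 to 120 N. Pads are 22 mm wide; open, the fingers measure 114 mm over their backs; the gripper's body (76 mm by 85 mm) begins 54 mm behind the grasp point. The pads swing forward as they close: fully open they stand 13 mm farther back than shut.
Start: joints at [1.048, 0.477, 0.022, 1.555, -0.011, 1.109, -0.083], TCP at [0.272, -0.618, 0.225] pointing down, gripper open.
Joint ranges: [-2.96, 2.96], [-0.34, 2.1], [-1.41, 1.46], [0.24, 2.44], [-1.37, 4.51], [0.17, 1.92], [-2.96, 2.96]. Speed limits (rad/s): [2.39, 2.39, 3.14, 3.14, 3.14, 3.14, 3.14].

### API

Orientations are given as a rotation vector (axis times angle).
In Python, from bench import r gives the robot as it stands. The module is installed in compiled form; this text tells all that it offers.
- The arm moves only by the tool step_arm, never from a script. Its argument "moves" is a list of rows, each an object of numbers: "rx", "ry", "rz": the turn, a rotation vector about the tool's x, y, z in degrees; "dx", "dy", "dz": the shift along the tool's x, y, z in mm; "gripper": the opening, from -1 (shut) to 1 (fully open). In form: [{"rx": .., "ry": .., "rz": .., "dx": .., "dy": .., "dz": .., "gripper": ..}, ...]. A call has 1 to 20 rows; each row shifts and turns the commanded pose from where the row before left it, along the tool's axes as they then stand; what a row does not reach is not made up. A row lasts 1/8 s, in which the tool goes at most 62.5 mm and 10.7 degrees, less where a joint would pass 70% of its speed; a pose out of reach is approached as far as the arm can. A call is refused whole if a number of a shift passes 62.5 or a number of a turn 10.7, either way. A call with a gripper value outside its range is refused whole. The fingers move at their own pace and stop on an object; "grip_force" is the grip in N (left out, the last holds). Time passes only in rows, so rows that do not move let the fingers close. It gives the time, the measured TCP pose, the force, the opening and the grip force at its end, in the units of the state.
- r.get_obs(): the state, without advancing time (a new reading comes with each control period).
- r.grab_frame(name): name is "scene" or "side" or "wrist"; returns the picture (400x640x3 uint8, blue, green, red); there is no depth.
- r.camera_info(name): a dict with "mtx" (3x3 intrinsics, pixels), "D" ([k1, k2, p1, p2, k3] as OpenCV has them; the pictures are not rectified), "rvec" (rotation vector, rad) and "tvec" (3), from world to camera coordinates, as OpenCV has them. Camera axes: x right, y down, z forward; pixel columns grow to the right and rows downward; lengths in m; the calibration is good to about 2 mm. A picture is of the moment at which its call begins: read the wrist's pose just before it. camera_info takes no time and is no camera call; for the wrist camera it gives the pose at the moment of the call.
- r.hand_in(): hands the job in; it is judged then, once.
The state is a dict: "clock": time; "joints": joint angles; "qvel": joint speeds; "tau": joint torques, N m; "tcp_pos": TCP position; "orientation": TCP orientation; "contact_force": force on the tool from outside, world axes, zero at the start; "moment": the same for the moment, N m; "grip_width": finger opening in m; "gripper_force": force on a finger pad.
Only numpy, scipy, OpenCV 4.12 (cv2) and the standard library are available. Lean on these libraries where they do the work, as an engineer would, in place of code of your own. Each camera call takes 0.05 s, during which the arm holds its last target. There are 200 camera calls.

### The job

Pack the small-finds kit into the fitted tray on the copy stand: the short scale bar into the long narrow recess, the loupe into the wide oblong recess, the small tape roll into the large square recess and the small brass weight, upright, into the little square recess, each resting flat on the bottom of its recess. The longer scale bar and the bigger brass weight belong to another kit: leave them lying where they are.

Things in the scene. Friction and masses are not known exactly. Their poses are not given: they have to be found in the camera images.
- bar_short_centre (a point): The SHORT photo scale bar: flat black-and-white striped bar, 12 x 100 x 8 mm (x, y, z); the point is its centre, half-way up; y along its length. Loose, about 20 g, lies flat on the board.
- loupe_centre (a point): Folding loupe lying flat, 38 x 82 x 15 mm; the point is the middle of its length, half-way up; y along its length. The lens ring (38 mm across) is centred 22 mm towards +y; the black case, 26 mm wide, runs from 4 mm on the +y side to 41 mm on the -y side and is the part to grip. About 50 g.
- tape_small_centre (a point): Small black roll of tape lying flat, 54 mm across and 19 mm high (it can be gripped across its outside as a solid disc); the point is its centre, half-way up. About 50 g.
- weight_small_centre (a point): The SMALL brass check weight: bottle-shaped, standing upright, 24 mm across and 24 mm high; the point is its centre, half-way up. About 100 g.
- bar_long_centre (a point): The LONGER striped scale bar, 15 x 150 x 9 mm; the point is its centre, half-way up; y along its length. Belongs to another kit: leave it.
- weight_big_centre (a point): The BIGGER brass check weight, same shape, 32 mm across and 30 mm high, standing upright; the point is its centre, half-way up. Belongs to another kit: leave it.
- insert_bar: Insert with the long narrow recess, 118 mm (x) by 30 mm (y), for the short scale bar. A fixed white plate 128 x 82 x 9 mm (x, y, z), recess at its centre, felt-lined. Origin at the centre of the plate's underside, 4 mm above the board; x along its long side. Recess floor 3 mm, plate top 9 mm above the origin (recess 6 mm deep).
- insert_loupe: Insert with the wide oblong recess, 100 mm (x) by 56 mm (y), for the loupe (either way round). The four inserts lie two by two, in changing places, in a fixed grey kit tray 270 x 178 mm whose rim is no higher than their tops. Plate, origin, axes and heights as for insert_bar.
- insert_tape: Insert with the large square recess, 71 x 71 mm, for the small tape roll. Plate, origin, axes and heights as for insert_bar.
- insert_weight: Insert with the little square recess, 44 x 44 mm, for the small brass weight. Plate, origin, axes and heights as for insert_bar.
Mind the look-alikes: they are no part of the job. Leave any orange or turquoise look-alike of the part that bears tape_small_centre alone.

How it is judged:
At the end, for the whole second after the job is handed in: Each of the four rests on the floor of its own recess (at most 3 mm above it), flat or upright within 0.15 rad, centre within 18 mm of the recess centre, released and at rest; the longer bar and the bigger weight were never moved more than 30 mm (horizontal distance between bar_short_centre and insert_bar below 0.018 m and z of bar_short_centre in the frame of insert_bar below 0.01 m and angle between each of bar_short_centre, loupe_centre, tape_small_centre, weight_small_centre's own z axis and vertical below 0.15 rad and horizontal distance between loupe_centre and insert_loupe below 0.018 m and z of loupe_centre in the frame of insert_loupe below 0.0135 m and horizontal distance between tape_small_centre and insert_tape below 0.018 m and z of tape_small_centre in the frame of insert_tape below 0.0155 m and horizontal distance between weight_small_centre and insert_weight below 0.018 m and z of weight_small_centre in the frame of insert_weight below 0.018 m and linear speed of each of bar_short, loupe, tape_small, weight_small below 0.02 m/s); the robot touches nothing.
It fails at once if the longer scale bar is moved more than 30 mm (distance of bar_long_centre from where it was at the start of the episode above 0.03 m).
It fails at once if the bigger brass weight is moved more than 30 mm (distance of weight_big_centre from where it was at the start of the episode above 0.03 m).
It also fails if it takes over 106 s, if anything falls off the work surface, if the arm or the gripper's body presses on something with over 40 N, if the wrist force passes 120 N, or if a joint passes its speed limit or range.

## Working session

There is one attempt and no reset: what is moved stays moved. The work goes in short steps, Python scripts to look and compute and a tool call to move; the robot and the scene stay as the last step left them, time stands still between calls to the robot, and variables do not carry over. Pictures are saved under pics/ and viewed, at most 14 in all, crops included, and the job is handed in when it is done.

Besides the shell and the picture viewer there is one more tool, called after "Emit:" as a command line: name --argument value ..., lists and objects as JSON in quotes. step_arm: Moves the arm, as the interface text tells. Its arguments: {"type":"object","properties":{"moves":{"type":"array","items":{"type":"object","properties":{"rx":{"type":"number"},"ry":{"type":"number"},"rz":{"type":"number"},"dx":{"type":"number"},"dy":{"type":"number"},"dz":{"type":"number"},"gripper":{"type":"number"}}}},"grip_force":{"type":"number"}},"required":["moves"]}

```bash
mkdir -p pics; python3 - <<'E'
from bench import r
import cv2
for n in("scene","side"):
    cv2.imwrite(f"pics/{n}0.png",r.grab_frame(n))
o=r.get_obs();print(o,r.tcp_to_tips)
for n in("scene","side","wrist"):print(n,r.camera_info(n))
E
```

```text
{'clock': 0.1, 'joints': array([ 1.04788917,  0.4777636 ,  0.02235647,  1.55636669, -0.01151876,
        1.10927556, -0.08309937]), 'qvel': array([-0.00027732, -0.00069517,  0.00142192, -0.00279792,  0.00125365,
        0.00022313, -0.00068138]), 'tau': array([ 4.30558677e-03, -5.97764647e+01,  1.61397479e+00, -2.81952828e+01,
        1.28973217e-02,  5.02906245e-03,  6.56719052e-06]), 'tcp_pos': array([ 0.27179872, -0.61725986,  0.22358629]), 'orientation': array([-3.07267780e+00, -6.46582029e-01,  7.18196088e-04]), 'contact_force': array([0.64264568, 0.35600046, 0.48240663]), 'moment': array([ 0.01501025, -0.0004614 ,  0.00647567]), 'gripper_force': 0.0, 'grip_width': 0.08515839758861349} 0.022
scene {'mtx': array([[507.71695846,   0.        , 318.21480905],
       [  0.        , 507.71695846, 201.31561653],
       [  0.        ,   0.        ,   1.        ]]), 'D': array([0.01395523, 0.        , 0.        , 0.        , 0.        ]), 'rvec': array([ 0.89585817, -2.23544018,  1.37830061]), 'tvec': array([0.40507775, 0.14147679, 1.08843168])}
side {'mtx': array([[410.19759434,   0.        , 316.36144328],
       [  0.        , 410.19759434, 196.89125582],
       [  0.        ,   0.        ,   1.        ]]), 'D': array([-0.06205199,  0.        ,  0.        ,  0.        ,  0.        ]), 'rvec': array([ 0.81631863, -2.52381316,  1.17400695]), 'tvec': array([0.45810534, 0.12105847, 0.77036438])}
wrist {'mtx': array([[311.26942203,   0.        , 315.68057648],
       [  0.        , 311.26942203, 199.6028074 ],
       [  0.        ,   0.        ,   1.        ]]), 'D': array([-0.05212837,  0.        ,  0.        ,  0.        ,  0.        ]), 'rvec': array([-2.42335468,  1.58073531,  0.22940406]), 'tvec': array([-0.67520606, -0.03618363,  0.37817616])}
```

View pics/scene0.png

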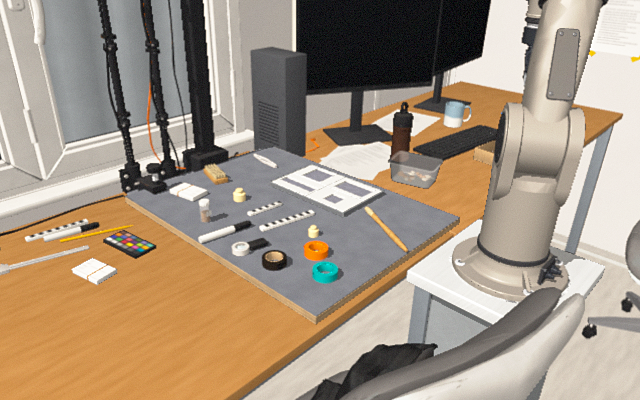

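View pics/side0.png

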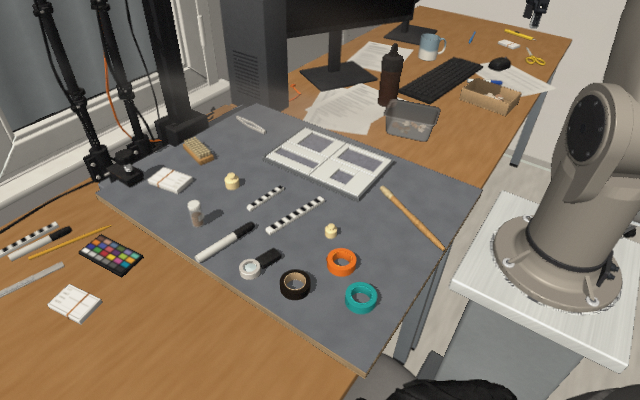

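```bash
python3 - <<'E'
import cv2
s=cv2.imread("pics/side0.png")
cv2.imwrite("pics/a.png",cv2.resize(s[170:315,185:385],None,fx=4,fy=4,interpolation=cv2.INTER_CUBIC))
cv2.imwrite("pics/b.png",cv2.resize(s[115:205,255:405],None,fx=5,fy=5,interpolation=cv2.INTER_CUBIC))
E
```

```text
(no output)
```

View pics/a.png

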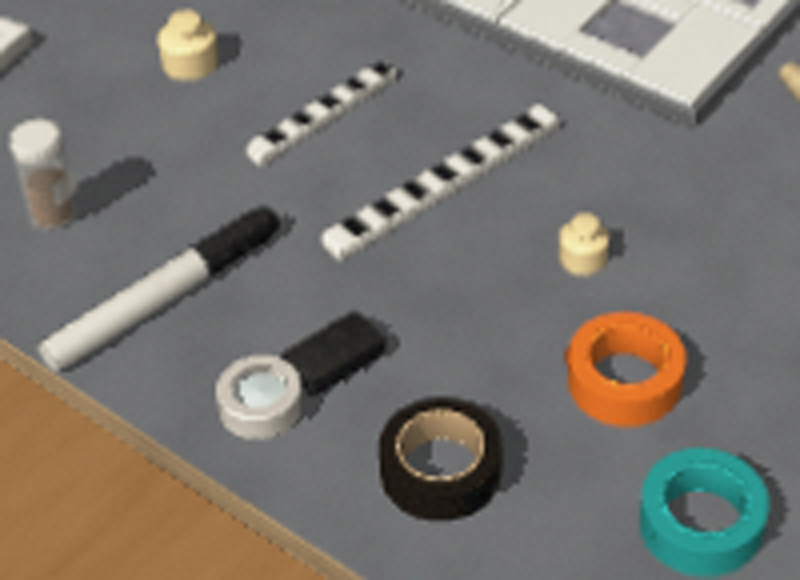

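View pics/b.png

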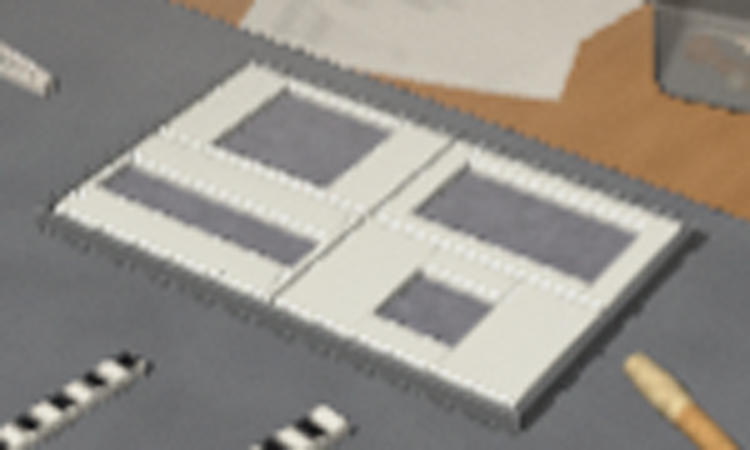

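```bash
cat >h.py <<'E'
import numpy as np,cv2
from bench import r
def ray(n,px,z,ci=None):
    c=ci or r.camera_info(n);R=cv2.Rodrigues(c["rvec"])[0];C=-R.T@c["tvec"]
    u=cv2.undistortPoints(np.array([[px]],float),c["mtx"],c["D"])[0,0]
    d=R.T@np.array([u[0],u[1],1]);return C+d*(z-C[2])/d[2]
E
python3 - <<'E'
from h import *
np.set_printoptions(precision=4,suppress=True)
A=lambda x,y,z:ray("side",(185+x/4,170+y/4),z)[:2]
B=lambda x,y,z:ray("side",(255+x/5,115+y/5),z)[:2]
c=[B(55,210,.013),B(253,65,.013),B(690,228,.013),B(520,405,.013)]
print(np.array(c),[np.linalg.norm(c[i]-c[i-1]) for i in range(4)],np.mean(c,0))
print("xaxes",c[3]-c[0],c[2]-c[1])
for n,p in dict(tape=(305,138),bar=(208,213),loupe=(530,225),weight=(437,310)).items():print(n,B(*p,.010))
a,b=A(253,148,.008),A(392,66,.008);print("bar",a,b,(a+b)/2,np.linalg.norm(a-b))
a,b=A(336,238,.009),A(550,112,.009);print("long",a,b,np.linalg.norm(a-b))
a,b=A(260,388,.015),A(362,322,.013);print("loupe",a,b,np.linalg.norm(a-b))
print("tape",A(441,445,.019),"w",A(586,220,.024),"wbig",A(187,17,.03),"orange",A(628,357,.019))
E
```

```text
[[ 0.6518  0.0845]
 [ 0.6556 -0.0815]
 [ 0.3972 -0.0873]
 [ 0.3954  0.076 ]] [np.float64(0.2565123169148455), np.float64(0.16603601238159746), np.float64(0.2584898981190661), np.float64(0.16324107991961817)] [ 0.525  -0.0021]
xaxes [-0.2564 -0.0085] [-0.2584 -0.0057]
tape [ 0.5945 -0.0437]
bar [0.5936 0.0389]
loupe [ 0.4626 -0.0465]
weight [0.4624 0.0374]
bar [0.567  0.2402] [0.5514 0.1435] [0.5592 0.1919] 0.09790948353259998
long [0.488  0.2659] [0.4576 0.1245] 0.14469657510902903
loupe [0.4498 0.3624] [0.4397 0.3038] 0.05950799525323137
tape [0.3637 0.3422] w [0.3876 0.1952] wbig [0.6523 0.1983] orange [0.3258 0.2531]
```

Emit:
step_arm --moves '[{"rz": -9.5},{"rz": -9.5},{"rz": -9.5},{"rz": -9.5},{"rz": -9.5},{"rz": -9.5},{"dx": 58,"dy": 6,"dz": -8},{"dx": 58,"dy": 6,"dz": -8},{"dx": 58,"dy": 6,"dz": -8},{"dx": 58,"dy": 6,"dz": -8},{"dx": 58,"dy": 6,"dz": -8},{"dx": 58,"dy": 6,"dz": -8},{"dx": 58,"dy": 6,"dz": -8},{"dx": 58,"dy": 6,"dz": -8},{"dx": 58,"dy": 6,"dz": -8},{"dx": 58,"dy": 6,"dz": -8},{"dx": 58,"dy": 6,"dz": -8},{"dx": 58,"dy": 6,"dz": -8},{"dx": 58,"dy": 6,"dz": -8},{"dx": 58,"dy": 6,"dz": -8}]'

```text
invalid input at $.moves[0]: expected keys rx, ry, rz, dx, dy, dz, gripper
```

```bash
cat >>h.py <<'E'
from scipy.spatial.transform import Rotation as Ro
def pose():
    o=r.get_obs();R=Ro.from_rotvec(o["orientation"]).as_matrix()
    return o,o["tcp_pos"],np.degrees(np.arctan2(R[1,0],R[0,0])),R
def to(x,y,z,psi):
    "turn first (rz total), then shift in mm, full tool frame"
    o,p,ps,R=pose();d=(psi-ps+180)%360-180
    T=np.column_stack([(np.cos(t:=np.radians(psi)),np.sin(t),0),(np.sin(t),-np.cos(t),0),(0,0,-1)])
    print("rz",round(-d,1),"shift",np.round(T.T@(np.array([x,y,z])-p)*1000,1))
E
python3 - <<'E'
from h import *
o,p,ps,R=pose();print(p,ps,R[:,2],o["joints"],o["clock"])
ci=r.camera_info("wrist");f=r.grab_frame("wrist");cv2.imwrite("pics/w1.png",f)
import pickle;pickle.dump(ci,open("w1.pkl","wb"))
print(-cv2.Rodrigues(ci["rvec"])[0].T@ci["tvec"])
E
```

```text
[ 0.27179872 -0.61725986  0.22358629] 23.76669707291578 [-7.81586536e-04  1.49273008e-03 -9.99998580e-01] [ 1.04788917  0.4777636   0.02235647  1.55636669 -0.01151876  1.10927556
 -0.08309937] 0.1
[ 0.33826868 -0.58926555  0.37225005]
```

View pics/w1.png

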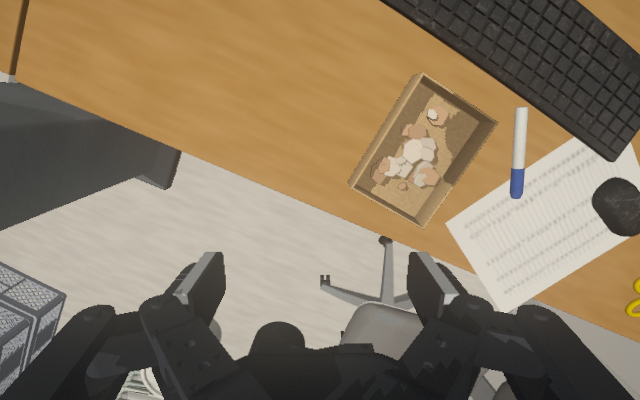

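Emit:
step_arm --moves '[{"rx": 0,"ry": 0,"rz": -9.5,"dx": 0,"dy": 0,"dz": 0,"gripper": 1},{"rx": 0,"ry": 0,"rz": -9.5,"dx": 0,"dy": 0,"dz": 0,"gripper": 1},{"rx": 0,"ry": 0,"rz": -9.5,"dx": 0,"dy": 0,"dz": 0,"gripper": 1},{"rx": 0,"ry": 0,"rz": -9.5,"dx": 0,"dy": 0,"dz": 0,"gripper": 1},{"rx": 0,"ry": 0,"rz": -9.5,"dx": 0,"dy": 0,"dz": 0,"gripper": 1},{"rx": 0,"ry": 0,"rz": -9.5,"dx": 0,"dy": 0,"dz": 0,"gripper": 1},{"rx": 0,"ry": 0,"rz": 0,"dx": 55,"dy": 6,"dz": -8,"gripper": 1},{"rx": 0,"ry": 0,"rz": 0,"dx": 55,"dy": 6,"dz": -8,"gripper": 1},{"rx": 0,"ry": 0,"rz": 0,"dx": 55,"dy": 6,"dz": -8,"gripper": 1},{"rx": 0,"ry": 0,"rz": 0,"dx": 55,"dy": 6,"dz": -8,"gripper": 1},{"rx": 0,"ry": 0,"rz": 0,"dx": 55,"dy": 6,"dz": -8,"gripper": 1},{"rx": 0,"ry": 0,"rz": 0,"dx": 55,"dy": 6,"dz": -8,"gripper": 1},{"rx": 0,"ry": 0,"rz": 0,"dx": 55,"dy": 6,"dz": -8,"gripper": 1},{"rx": 0,"ry": 0,"rz": 0,"dx": 55,"dy": 6,"dz": -8,"gripper": 1},{"rx": 0,"ry": 0,"rz": 0,"dx": 55,"dy": 6,"dz": -8,"gripper": 1},{"rx": 0,"ry": 0,"rz": 0,"dx": 55,"dy": 6,"dz": -8,"gripper": 1},{"rx": 0,"ry": 0,"rz": 0,"dx": 55,"dy": 6,"dz": -8,"gripper": 1},{"rx": 0,"ry": 0,"rz": 0,"dx": 55,"dy": 6,"dz": -8,"gripper": 1},{"rx": 0,"ry": 0,"rz": 0,"dx": 55,"dy": 6,"dz": -8,"gripper": 1},{"rx": 0,"ry": 0,"rz": 0,"dx": 30,"dy": 6,"dz": 0,"gripper": 1}]'

```text
clock: 2.65
tcp_pos: [0.4747, 0.1074, 0.3293]
orientation: [2.389, 2.039, 0.003]
contact_force: [-0.1, -1.0, 0.4]
grip_width: 0.0853
gripper_force: 0.0
```

```bash
python3 - <<'E'
from h import *
o,p,ps,R=pose();print(p,ps,R[:,2],o["joints"],o["clock"])
ci=r.camera_info("wrist");f=r.grab_frame("wrist");cv2.imwrite("pics/w2.png",f)
import pickle;pickle.dump(ci,open("w2.pkl","wb"))
E
```

```text
[0.47473098 0.10738007 0.32926686] 80.95932614483111 [ 1.45525263e-03  8.73897034e-04 -9.99998559e-01] [ 0.3726722   0.14056659 -0.78810438  1.81253541  0.10537211  1.22966804
 -0.60346711] 2.65
```

View pics/w2.png

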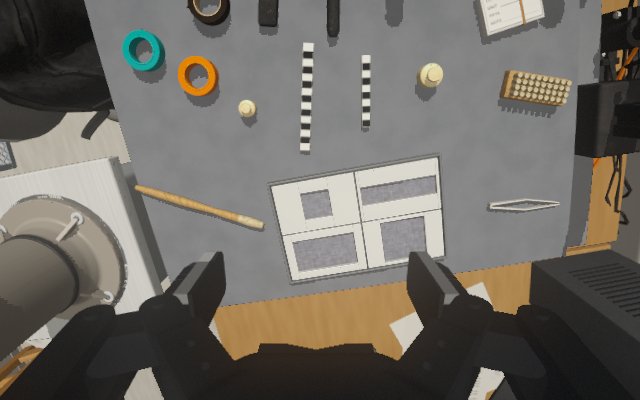

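```bash
python3 - <<'E'
from h import *
import pickle
np.set_printoptions(precision=4,suppress=True)
ci=pickle.load(open("w2.pkl","rb"))
W=lambda x,y,z:ray("wrist",(x,y),z,ci)[:2]
c=[W(272,186,.013),W(438,157,.013),W(443,257,.013),W(292,282,.013)]
print(np.array(c))
for n,p in dict(weight=(317,204),bar=(399,190),loupe=(325.5,251),tape=(405,239)).items():print(n,W(*p,.010))
a,b=W(365.5,55,.008),W(366,127,.008);print("bar",a,b,(a+b)/2,np.linalg.norm(a-b))
print("w",W(248,106,.024),W(247,111,.0),"wbig",W(432,74,.03))
f=cv2.imread("pics/w2.png");cv2.imwrite("pics/w2c.png",cv2.resize(f[30:290,225:465],None,fx=2.3,fy=2.3,interpolation=cv2.INTER_CUBIC))
to(.559,.192,.10,80.8)
E
```

```text
[[ 0.4027  0.0746]
 [ 0.6587  0.0795]
 [ 0.6594 -0.0894]
 [ 0.4031 -0.095 ]]
weight [0.4664 0.0341]
bar [0.5962 0.0365]
loupe [ 0.4676 -0.0483]
tape [ 0.5993 -0.0479]
bar [0.5675 0.2385] [0.5565 0.1398] [0.562  0.1891] 0.09933417405757895
w [0.3937 0.1961] [0.3858 0.1903] wbig [0.6508 0.1984]
rz 0.3 shift [ 93.9  69.6 229.1]
```

View pics/w2c.png

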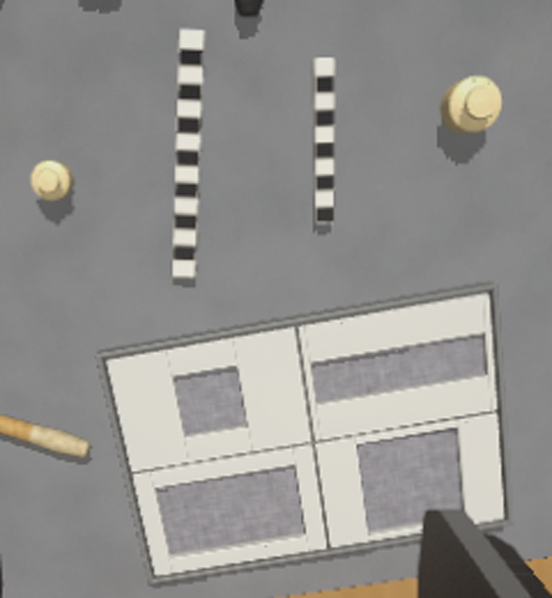

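Emit:
step_arm --grip_force 30 --moves '[{"rx": 0,"ry": 0,"rz": -1,"dx": 18.8,"dy": 14.7,"dz": 46,"gripper": -0.2},{"rx": 0,"ry": 0,"rz": 0,"dx": 18.8,"dy": 14.7,"dz": 46,"gripper": -0.2},{"rx": 0,"ry": 0,"rz": 0,"dx": 18.8,"dy": 14.7,"dz": 46,"gripper": -0.2},{"rx": 0,"ry": 0,"rz": 0,"dx": 18.8,"dy": 14.7,"dz": 46,"gripper": -0.2},{"rx": 0,"ry": 0,"rz": 0,"dx": 18.8,"dy": 14.7,"dz": 46,"gripper": -0.2},{"rx": 0,"ry": 0,"rz": 0,"dx": 0,"dy": 0,"dz": 30,"gripper": -0.2},{"rx": 0,"ry": 0,"rz": 0,"dx": 0,"dy": 0,"dz": 25,"gripper": -0.2},{"rx": 0,"ry": 0,"rz": 0,"dx": 0,"dy": 0,"dz": 0,"gripper": -0.2},{"rx": 0,"ry": 0,"rz": 0,"dx": 0,"dy": 0,"dz": 0,"gripper": -0.2}]'

```text
clock: 3.82
tcp_pos: [0.5615, 0.1864, 0.0444]
orientation: [2.375, 2.056, 0.001]
contact_force: [0.1, 0.5, -0.3]
grip_width: 0.0339
gripper_force: 0.0
```

```bash
python3 - <<'E'
from h import *
o,p,ps,R=pose();print(p,ps,o["clock"],o["joints"])
ci=r.camera_info("wrist");f=r.grab_frame("wrist");cv2.imwrite("pics/w3.png",f)
to(.5605,.1905,.026,82)
E
```

```text
[0.56148576 0.18639928 0.04437735] 81.75230155777923 3.825 [ 0.04528526  0.65079577 -0.63204238  1.8604032   0.52215793  0.80064744
 -1.00686962]
rz -0.2 shift [ 3.7 -1.9 18.8]
```

View pics/w3.png

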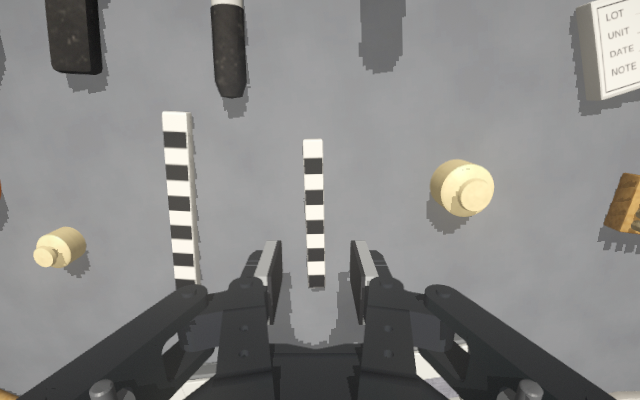

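```bash
python3 - <<'E'
from h import *
ci=r.camera_info("wrist")
a,b=ray("wrist",(313,140),.008),ray("wrist",(317,287),.008);print(a,b,(a+b)/2,np.linalg.norm(a-b),np.degrees(np.arctan2(*(a-b)[1::-1])))
o,p,ps,R=pose();print(cv2.projectPoints((p+R[:,2]*.02)[None],ci["rvec"],ci["tvec"],ci["mtx"],ci["D"])[0])
m=(a+b)/2;to(m[0],m[1],.026,82)
E
```

```text
[0.5687005  0.23919168 0.008     ] [0.55699676 0.14131158 0.008     ] [0.56284863 0.19025163 0.008     ] 0.09857734164613002 83.18139199110341
[[[314.36993845 234.71537749]]]
rz -0.2 shift [ 3.8  0.5 18.8]
```

Emit:
step_arm --moves '[{"rx": 0,"ry": 0,"rz": -1,"dx": 4,"dy": 0.5,"dz": 9,"gripper": -0.2},{"rx": 0,"ry": 0,"rz": 0,"dx": 0,"dy": 0,"dz": 9,"gripper": -0.2},{"rx": 0,"ry": 0,"rz": 0,"dx": 0,"dy": 0,"dz": 0,"gripper": -1},{"rx": 0,"ry": 0,"rz": 0,"dx": 0,"dy": 0,"dz": 0,"gripper": -1},{"rx": 0,"ry": 0,"rz": 0,"dx": 0,"dy": 0,"dz": 0,"gripper": -1},{"rx": 0,"ry": 0,"rz": 0,"dx": 0,"dy": 0,"dz": 0,"gripper": -1},{"rx": 0,"ry": 0,"rz": 0,"dx": 0,"dy": 0,"dz": 0,"gripper": -1}]'

```text
clock: 4.75
tcp_pos: [0.5621, 0.1902, 0.0256]
orientation: [2.357, 2.077, 0.0]
contact_force: [-0.1, -0.6, 0.1]
grip_width: -0.0001
gripper_force: 0.0
```

```bash
python3 - <<'E'
from h import *
f=r.grab_frame("wrist");g=r.grab_frame("side")
cv2.imwrite("pics/w4.png",np.vstack([f[100:380,120:520],cv2.resize(g[140:280,190:390],None,fx=2,fy=2,interpolation=cv2.INTER_CUBIC)]))
E
```

```text
(no output)
```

View pics/w4.png

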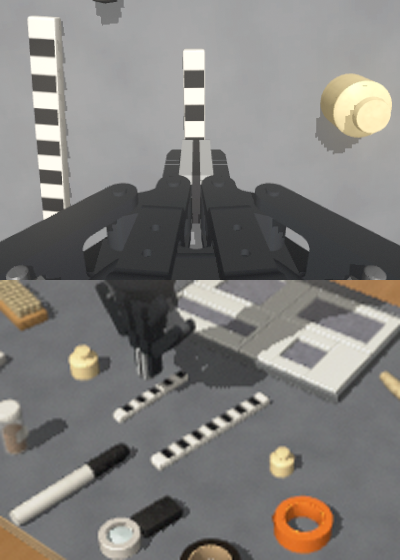

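Emit:
step_arm --moves '[{"rx": 0,"ry": 0,"rz": 0,"dx": 0,"dy": 0,"dz": 0,"gripper": -0.3},{"rx": 0,"ry": 0,"rz": 0,"dx": 0,"dy": 0,"dz": 0,"gripper": -0.3},{"rx": 0,"ry": 0,"rz": 0,"dx": 0,"dy": 0,"dz": 0,"gripper": -0.3},{"rx": 0,"ry": 0,"rz": 0,"dx": 0,"dy": 0,"dz": 2,"gripper": -0.3},{"rx": 0,"ry": 0,"rz": 0,"dx": 0,"dy": 0,"dz": 2,"gripper": -0.3},{"rx": 0,"ry": 0,"rz": 0,"dx": 0,"dy": 0,"dz": 0,"gripper": -0.3}]'

```text
clock: 5.6
tcp_pos: [0.5619, 0.1901, 0.0212]
orientation: [-2.357, -2.077, 0.001]
contact_force: [0.6, 0.8, 1.1]
grip_width: 0.0299
gripper_force: 0.0
```

```bash
python3 - <<'E'
from h import *
f=r.grab_frame("wrist")
cv2.imwrite("pics/w5.png",cv2.resize(f[120:330,190:450],None,fx=2.5,fy=2.5))
E
```

```text
(no output)
```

View pics/w5.png

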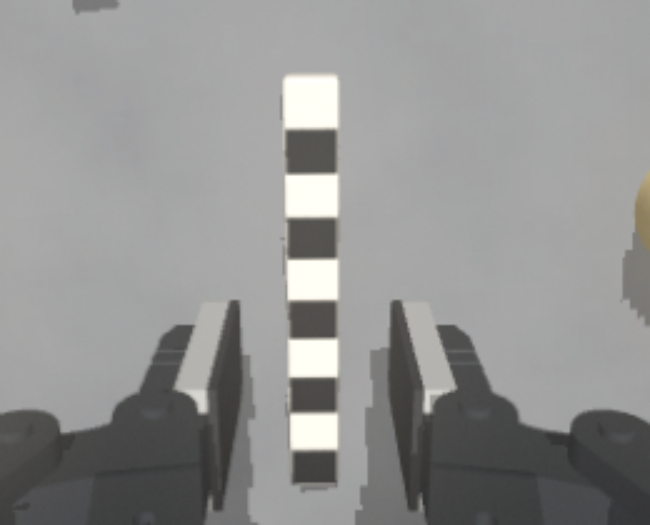

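Emit:
step_arm --moves '[{"rx": 0,"ry": 0,"rz": 0,"dx": 0,"dy": 0,"dz": 2,"gripper": -0.3},{"rx": 0,"ry": 0,"rz": 0,"dx": 0,"dy": 0,"dz": 2,"gripper": -0.3},{"rx": 0,"ry": 0,"rz": 0,"dx": 0,"dy": 0,"dz": 0,"gripper": -0.3}]'

```text
clock: 6.02
tcp_pos: [0.5619, 0.1901, 0.0173]
orientation: [-2.357, -2.077, 0.001]
contact_force: [-0.1, 0.3, -0.1]
grip_width: 0.0299
gripper_force: 0.0
```

Emit:
step_arm --moves '[{"rx": 0,"ry": 0,"rz": 0,"dx": 0,"dy": 0,"dz": 0,"gripper": -1},{"rx": 0,"ry": 0,"rz": 0,"dx": 0,"dy": 0,"dz": 0,"gripper": -1},{"rx": 0,"ry": 0,"rz": 0,"dx": 0,"dy": 0,"dz": 0,"gripper": -1}]'

```text
clock: 6.4
tcp_pos: [0.5621, 0.1902, 0.0176]
orientation: [2.357, 2.077, 0.0]
contact_force: [-0.6, 0.7, 0.6]
grip_width: 0.0
gripper_force: 0.0
```

```bash
python3 - <<'E'
from h import *
import pickle
np.set_printoptions(precision=4,suppress=True)
ci2=pickle.load(open("w2.pkl","rb"))
def line(n,px,ci):
    a,b=ray(n,px,0,ci),ray(n,px,.1,ci);return a,(b-a)/np.linalg.norm(b-a)
def tri(L):
    M=sum(np.eye(3)-np.outer(d,d) for a,d in L);v=sum((np.eye(3)-np.outer(d,d))@a for a,d in L)
    p=np.linalg.solve(M,v);return p,[round(1000*np.linalg.norm(np.cross(p-a,d)),1) for a,d in L]
s=r.camera_info("side")
B=lambda x,y:(255+x/5,115+y/5)
A=lambda x,y:(185+x/4,170+y/4)
for p,q in [(B(520,405),(272,186)),(B(55,210),(438,157)),(B(690,228),(292,282)),(A(253,148),(365.5,55)),(A(392,66),(366,127)),(A(586,220),(248,106)),(A(187,17),(432,74))]:
    print(*tri([line("side",p,s),line("wrist",q,ci2)]))
# wrist w3 (pose saved: z .0444) vs w2 small/big weight not needed
# current tip from wrist
f=r.grab_frame("wrist");g=r.grab_frame("side");h=r.grab_frame("scene")
cv2.imwrite("pics/w6.png",np.hstack([cv2.resize(g[140:240,200:300],None,fx=4,fy=4,interpolation=cv2.INTER_CUBIC),cv2.resize(h[160:260,210:310],None,fx=4,fy=4,interpolation=cv2.INTER_CUBIC)]))
E
```

```text
[0.3999 0.0718 0.0071] [np.float64(2.2), np.float64(2.2)]
[0.6603 0.0773 0.0057] [np.float64(1.3), np.float64(1.3)]
[ 0.4018 -0.0998  0.0042] [np.float64(0.5), np.float64(0.5)]
[0.568  0.2389 0.0064] [np.float64(0.3), np.float64(0.3)]
[0.5566 0.1388 0.0025] [np.float64(0.9), np.float64(0.9)]
[0.391  0.1946 0.0211] [np.float64(2.6), np.float64(2.6)]
[0.6511 0.1987 0.0306] [np.float64(0.6), np.float64(0.6)]
```

View pics/w6.png

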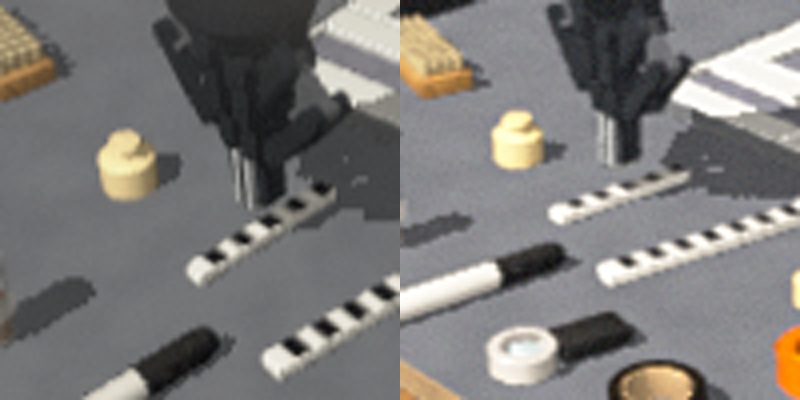

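```bash
python3 - <<'E'
from h import *
np.set_printoptions(precision=4,suppress=True)
def line(n,px):
    a,b=ray(n,px,0),ray(n,px,.1);return a,(b-a)/np.linalg.norm(b-a)
def tri(L):
    M=sum(np.eye(3)-np.outer(d,d) for a,d in L);v=sum((np.eye(3)-np.outer(d,d))@a for a,d in L)
    p=np.linalg.solve(M,v);return p,[round(1000*np.linalg.norm(np.cross(p-a,d)),1) for a,d in L]
print("tip",tri([line("side",(265,190)),line("scene",(265,200.5))]))
print("bar near",tri([line("side",(200+195/4,140+268/4)),line("scene",(210+155/4,160+212/4))]))
o,p,ps,R=pose()
for n in("side","scene","wrist"):
    c=r.camera_info(n)
    print(n,[cv2.projectPoints((p+R[:,2]*k)[None],c["rvec"],c["tvec"],c["mtx"],c["D"])[0].ravel() for k in(0,.01,.022)])
print(r.tcp_to_tips,p)
f=r.grab_frame("wrist");cv2.imwrite("pics/w7.png",cv2.resize(f[150:350,220:420],None,fx=3,fy=3))
E
```

```text
tip (array([0.56  , 0.1923, 0.0262]), [np.float64(0.5), np.float64(0.5)])
bar near (array([0.5696, 0.2372, 0.0041]), [np.float64(0.7), np.float64(0.7)])
side [array([265.3535, 192.1503]), array([265.6461, 195.6935]), array([265.9921, 199.8779])]
scene [array([264.9649, 203.0724]), array([265.0694, 206.5499]), array([265.1937, 210.6908])]
wrist [array([314.206 , 249.6522]), array([314.2857, 241.7781]), array([314.3706, 233.4047])]
0.022 [0.5621 0.1902 0.0175]
```

View pics/w7.png

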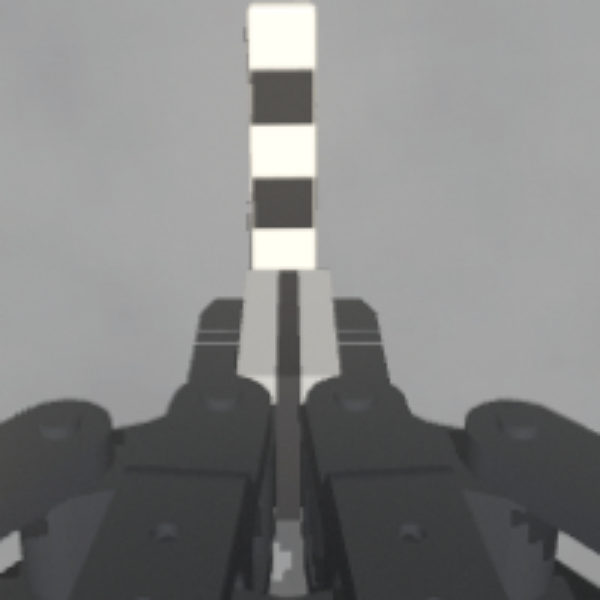

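```bash
python3 - <<'E'
from h import *
np.set_printoptions(precision=1,suppress=True)
o,p,ps,R=pose()
for n in("wrist","side","scene"):
    c=r.camera_info(n)
    for fx in(-.011,0,.011):
        print(n,fx,[list(np.round(cv2.projectPoints((p+R[:,2]*k+R[:,0]*fx)[None],c["rvec"],c["tvec"],c["mtx"],c["D"])[0].ravel(),1)) for k in(-.02,-.01,0,.01,.022)])
E
```

```text
wrist -0.011 [[np.float64(314.1), np.float64(289.2)], [np.float64(314.2), np.float64(278.2)], [np.float64(314.3), np.float64(268.4)], [np.float64(314.4), np.float64(259.7)], [np.float64(314.5), np.float64(250.4)]]
wrist 0 [[np.float64(314.1), np.float64(268.5)], [np.float64(314.2), np.float64(258.5)], [np.float64(314.3), np.float64(249.6)], [np.float64(314.4), np.float64(241.8)], [np.float64(314.4), np.float64(233.4)]]
wrist 0.011 [[np.float64(314.1), np.float64(246.8)], [np.float64(314.2), np.float64(237.9)], [np.float64(314.3), np.float64(230.1)], [np.float64(314.3), np.float64(223.2)], [np.float64(314.4), np.float64(215.8)]]
side -0.011 [[np.float64(268.6), np.float64(182.6)], [np.float64(268.9), np.float64(186.2)], [np.float64(269.1), np.float64(189.8)], [np.float64(269.4), np.float64(193.3)], [np.float64(269.7), np.float64(197.5)]]
side 0 [[np.float64(264.7), np.float64(184.9)], [np.float64(265.0), np.float64(188.6)], [np.float64(265.3), np.float64(192.1)], [np.float64(265.6), np.float64(195.7)], [np.float64(266.0), np.float64(199.9)]]
side 0.011 [[np.float64(260.8), np.float64(187.3)], [np.float64(261.2), np.float64(190.9)], [np.float64(261.5), np.float64(194.5)], [np.float64(261.8), np.float64(198.1)], [np.float64(262.2), np.float64(202.3)]]
scene -0.011 [[np.float64(268.3), np.float64(194.9)], [np.float64(268.4), np.float64(198.4)], [np.float64(268.5), np.float64(201.9)], [np.float64(268.6), np.float64(205.3)], [np.float64(268.7), np.float64(209.5)]]
scene 0 [[np.float64(264.7), np.float64(196.0)], [np.float64(264.9), np.float64(199.6)], [np.float64(265.0), np.float64(203.1)], [np.float64(265.1), np.float64(206.5)], [np.float64(265.2), np.float64(210.7)]]
scene 0.011 [[np.float64(261.1), np.float64(197.2)], [np.float64(261.2), np.float64(200.8)], [np.float64(261.4), np.float64(204.3)], [np.float64(261.5), np.float64(207.8)], [np.float64(261.6), np.float64(211.9)]]
```

Emit:
step_arm --moves '[{"rx": 0,"ry": 0,"rz": 0,"dx": 0,"dy": 0,"dz": 0,"gripper": -0.3},{"rx": 0,"ry": 0,"rz": 0,"dx": 0,"dy": 0,"dz": 0,"gripper": -0.3},{"rx": 0,"ry": 0,"rz": 0,"dx": 0,"dy": 0,"dz": 4,"gripper": -0.3},{"rx": 0,"ry": 0,"rz": 0,"dx": 0,"dy": 0,"dz": 4,"gripper": -0.3},{"rx": 0,"ry": 0,"rz": 0,"dx": 0,"dy": 0,"dz": 4,"gripper": -0.3},{"rx": 0,"ry": 0,"rz": 0,"dx": 0,"dy": 0,"dz": 3,"gripper": -0.3},{"rx": 0,"ry": 0,"rz": 0,"dx": 0,"dy": 0,"dz": 0,"gripper": -0.3}]'

```text
clock: 7.48
tcp_pos: [0.5619, 0.1901, 0.0022]
orientation: [-2.357, -2.077, 0.001]
contact_force: [-0.5, -0.6, -0.8]
grip_width: 0.0298
gripper_force: 0.0
```

Emit:
step_arm --moves '[{"rx": 0,"ry": 0,"rz": 0,"dx": 0,"dy": 0,"dz": 2,"gripper": -0.3},{"rx": 0,"ry": 0,"rz": 0,"dx": 0,"dy": 0,"dz": 2,"gripper": -0.3},{"rx": 0,"ry": 0,"rz": 0,"dx": 0,"dy": 0,"dz": 0,"gripper": -0.3}]'

```text
clock: 7.85
tcp_pos: [0.562, 0.1901, -0.0017]
orientation: [-2.357, -2.077, 0.0]
contact_force: [0.3, 0.2, 0.6]
grip_width: 0.0296
gripper_force: 0.0
```

Emit:
step_arm --moves '[{"rx": 0,"ry": 0,"rz": 0,"dx": 0,"dy": 0,"dz": 0,"gripper": -1},{"rx": 0,"ry": 0,"rz": 0,"dx": 0,"dy": 0,"dz": 0,"gripper": -1},{"rx": 0,"ry": 0,"rz": 0,"dx": 0,"dy": 0,"dz": 0,"gripper": -1}]'

```text
clock: 8.22
tcp_pos: [0.5622, 0.1902, -0.0013]
orientation: [2.357, 2.077, 0.001]
contact_force: [-1.1, -0.1, 1.2]
grip_width: 0.0102
gripper_force: 29.4
```

Emit:
step_arm --moves '[{"rx": 0,"ry": 0,"rz": 0,"dx": 0,"dy": 0,"dz": 0,"gripper": -0.5},{"rx": 0,"ry": 0,"rz": 0,"dx": 0,"dy": 0,"dz": 0,"gripper": -0.5},{"rx": 0,"ry": 0,"rz": 0,"dx": 0,"dy": 0,"dz": 2,"gripper": -0.5},{"rx": 0,"ry": 0,"rz": 0,"dx": 0,"dy": 0,"dz": 0,"gripper": -0.5}]'

```text
clock: 8.72
tcp_pos: [0.5619, 0.1901, -0.0037]
orientation: [-2.357, -2.077, 0.001]
contact_force: [0.3, 0.3, -0.1]
grip_width: 0.0214
gripper_force: 0.0
```

Emit:
step_arm --moves '[{"rx": 0,"ry": 0,"rz": 0,"dx": 0,"dy": 0,"dz": 0,"gripper": -1},{"rx": 0,"ry": 0,"rz": 0,"dx": 0,"dy": 0,"dz": 0,"gripper": -1},{"rx": 0,"ry": 0,"rz": 0,"dx": 0,"dy": 0,"dz": 0,"gripper": -1},{"rx": 0,"ry": 0,"rz": 0,"dx": 0,"dy": 0,"dz": -10,"gripper": -1},{"rx": 0,"ry": 0,"rz": 0,"dx": 0,"dy": 0,"dz": -30,"gripper": -1},{"rx": 0,"ry": 0,"rz": 0,"dx": 0,"dy": 0,"dz": -40,"gripper": -1},{"rx": 0,"ry": 0,"rz": 0,"dx": 0,"dy": 0,"dz": 0,"gripper": -1}]'

```text
clock: 9.6
tcp_pos: [0.5643, 0.1915, 0.0803]
orientation: [2.356, 2.075, 0.009]
contact_force: [-0.4, -0.7, -1.5]
grip_width: 0.0106
gripper_force: 30.0
```

```bash
python3 - <<'E'
from h import *
h=r.grab_frame("scene");g=r.grab_frame("side")
cv2.imwrite("pics/s8.png",np.hstack([cv2.resize(g[120:220,200:300],None,fx=4,fy=4,interpolation=cv2.INTER_CUBIC),cv2.resize(h[130:230,210:310],None,fx=4,fy=4,interpolation=cv2.INTER_CUBIC)]))
print(pose()[:3]);to(.593,.039,.08,1.3)
E
```

```text
({'clock': 9.7, 'joints': array([ 0.06414931,  0.61155741, -0.66507189,  1.83975012,  0.48803712,
        0.85838741, -0.96673502]), 'qvel': array([-0.00612423,  0.02505819,  0.01459024,  0.01917185,  0.00347318,
       -0.00028732, -0.00175693]), 'tau': array([-8.49484303e-02, -5.72005391e+01, -1.00197396e+01, -2.19157559e+01,
       -1.47153478e-02, -3.78403673e-02,  1.89279037e-02]), 'tcp_pos': array([0.56230453, 0.19006142, 0.07713581]), 'orientation': array([2.35676307e+00, 2.07615019e+00, 1.31561618e-03]), 'contact_force': array([ 0.68926548, -0.22185823, -0.13143105]), 'moment': array([ 0.01003695, -0.0470511 , -0.02881496]), 'gripper_force': 30.02135396003723, 'grip_width': 0.01043302751679478}, array([0.56230453, 0.19006142, 0.07713581]), np.float64(82.75577929905525))
rz 81.5 shift [ 27.3 151.7  -2.9]
```

View pics/s8.png

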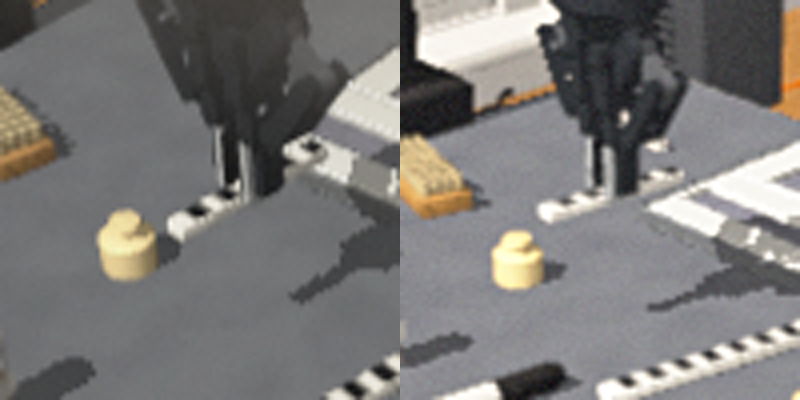

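Emit:
step_arm --moves '[{"rx": 0,"ry": 0,"rz": 10.2,"dx": 0,"dy": 0,"dz": 0,"gripper": -1},{"rx": 0,"ry": 0,"rz": 10.2,"dx": 0,"dy": 0,"dz": 0,"gripper": -1},{"rx": 0,"ry": 0,"rz": 10.2,"dx": 0,"dy": 0,"dz": 0,"gripper": -1},{"rx": 0,"ry": 0,"rz": 10.2,"dx": 0,"dy": 0,"dz": 0,"gripper": -1},{"rx": 0,"ry": 0,"rz": 10.2,"dx": 0,"dy": 0,"dz": 0,"gripper": -1},{"rx": 0,"ry": 0,"rz": 10.2,"dx": 0,"dy": 0,"dz": 0,"gripper": -1},{"rx": 0,"ry": 0,"rz": 10.2,"dx": 0,"dy": 0,"dz": 0,"gripper": -1},{"rx": 0,"ry": 0,"rz": 10.2,"dx": 0,"dy": 0,"dz": 0,"gripper": -1},{"rx": 0,"ry": 0,"rz": 0,"dx": 6,"dy": 38,"dz": 0,"gripper": -1},{"rx": 0,"ry": 0,"rz": 0,"dx": 7,"dy": 38,"dz": 0,"gripper": -1},{"rx": 0,"ry": 0,"rz": 0,"dx": 7,"dy": 38,"dz": 0,"gripper": -1},{"rx": 0,"ry": 0,"rz": 0,"dx": 7,"dy": 38,"dz": 20,"gripper": -1},{"rx": 0,"ry": 0,"rz": 0,"dx": 0,"dy": 0,"dz": 20,"gripper": -1},{"rx": 0,"ry": 0,"rz": 0,"dx": 0,"dy": 0,"dz": 0,"gripper": -1}]'

```text
clock: 11.45
tcp_pos: [0.5899, 0.039, 0.0341]
orientation: [3.141, 0.032, -0.008]
contact_force: [-0.2, 1.0, -0.4]
grip_width: 0.0106
gripper_force: 30.0
```

```bash
python3 - <<'E'
from h import *
h=r.grab_frame("scene");g=r.grab_frame("wrist")
cv2.imwrite("pics/s9.png",np.hstack([cv2.resize(g[100:300,200:440],None,fx=2,fy=2,interpolation=cv2.INTER_CUBIC),cv2.resize(h[130:230,260:340],None,fx=4,fy=4,interpolation=cv2.INTER_CUBIC)]))
o,p,ps,_=pose();print(p,ps,o["clock"],o["joints"]);to(.593,.039,.008,1.3)
E
```

```text
[0.59160623 0.04044306 0.036216  ] 1.286215952373226 11.55 [ 0.05138728  0.59746639 -0.29577736  1.8757414   0.2539625   0.70587582
 -1.93894166]
rz -0.0 shift [ 1.4  1.5 28.2]
```

View pics/s9.png

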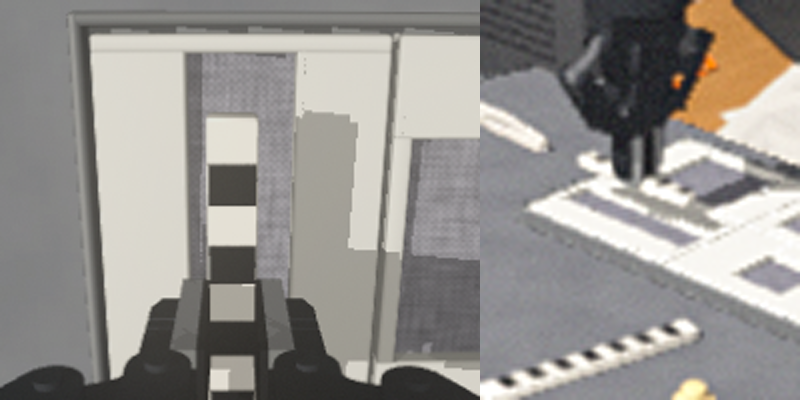

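```bash
python3 - <<'E'
from h import *
np.set_printoptions(precision=4,suppress=True)
W=lambda x,y,z:ray("wrist",(200+x/2,100+y/2),z)
l,rr=W(187,110,.013),W(295,110,.013);print("edges",l,rr,(l+rr)/2)
print("recess far end",W(240,53,.013),"plate edge",W(240,37,.013), "plate sides",W(91,110,.013),W(392,110,.013),"corner",W(90,37,.013))
print("bar far end",W(232,115,.0482),pose()[1])
E
```

```text
edges [0.6389 0.053  0.013 ] [0.6396 0.0231 0.013 ] [0.6392 0.038  0.013 ]
recess far end [0.6546 0.0387 0.013 ] plate edge [0.6588 0.0388 0.013 ] plate sides [0.6384 0.0796 0.013 ] [ 0.6403 -0.0038  0.013 ] corner [0.6581 0.0791 0.013 ]
bar far end [0.6432 0.0407 0.0482] [0.5916 0.0404 0.0362]
```

Emit:
step_arm --moves '[{"rx": 0,"ry": 0,"rz": 0,"dx": 2.5,"dy": 3,"dz": 0,"gripper": -1},{"rx": 0,"ry": 0,"rz": 0,"dx": 0,"dy": 0,"dz": 14,"gripper": -1},{"rx": 0,"ry": 0,"rz": 0,"dx": 0,"dy": 0,"dz": 10,"gripper": -1},{"rx": 0,"ry": 0,"rz": 0,"dx": 0,"dy": 0,"dz": 3,"gripper": -1},{"rx": 0,"ry": 0,"rz": 0,"dx": 0,"dy": 0,"dz": 0,"gripper": -1}]'

```text
clock: 12.18
tcp_pos: [0.5944, 0.0359, 0.009]
orientation: [3.141, 0.032, -0.001]
contact_force: [0.3, 0.5, -0.6]
grip_width: 0.0109
gripper_force: 30.0
```

Emit:
step_arm --moves '[{"rx": 0,"ry": 0,"rz": 0,"dx": 0,"dy": -1,"dz": 1.5,"gripper": -1},{"rx": 0,"ry": 0,"rz": 0,"dx": 0,"dy": 0,"dz": 0,"gripper": -1}]'

```text
clock: 12.42
tcp_pos: [0.5949, 0.037, 0.0082]
orientation: [-3.141, -0.032, -0.001]
contact_force: [0.1, 0.6, 0.3]
grip_width: 0.0107
gripper_force: 30.0
```

Emit:
step_arm --moves '[{"rx": 0,"ry": 0,"rz": 0,"dx": 0,"dy": 0,"dz": 0,"gripper": -0.5},{"rx": 0,"ry": 0,"rz": 0,"dx": 0,"dy": 0,"dz": 0,"gripper": -0.5},{"rx": 0,"ry": 0,"rz": 0,"dx": 0,"dy": 0,"dz": 0,"gripper": -0.5},{"rx": 0,"ry": 0,"rz": 0,"dx": 0,"dy": 0,"dz": -10,"gripper": -0.5},{"rx": 0,"ry": 0,"rz": 0,"dx": 0,"dy": 0,"dz": -30,"gripper": -0.3},{"rx": 0,"ry": 0,"rz": 0,"dx": 0,"dy": 0,"dz": -40,"gripper": 0},{"rx": 0,"ry": 0,"rz": 0,"dx": 0,"dy": 0,"dz": -60,"gripper": 0},{"rx": 0,"ry": 0,"rz": 0,"dx": 0,"dy": 0,"dz": -30,"gripper": 0}]'

```text
clock: 13.42
tcp_pos: [0.5961, 0.0372, 0.1823]
orientation: [-3.141, -0.032, -0.008]
contact_force: [-0.7, -0.1, -1.6]
grip_width: 0.0426
gripper_force: 0.0
```

Emit:
step_arm --moves '[{"rx": 0,"ry": 0,"rz": -9.8,"dx": 0,"dy": 0,"dz": 0,"gripper": 0.1},{"rx": 0,"ry": 0,"rz": -9.8,"dx": 0,"dy": 0,"dz": 0,"gripper": 0.1},{"rx": 0,"ry": 0,"rz": -9.8,"dx": 0,"dy": 0,"dz": 0,"gripper": 0.1},{"rx": 0,"ry": 0,"rz": -9.8,"dx": 0,"dy": 0,"dz": 0,"gripper": 0.1},{"rx": 0,"ry": 0,"rz": -9.8,"dx": 0,"dy": 0,"dz": 0,"gripper": 0.1},{"rx": 0,"ry": 0,"rz": -9.8,"dx": 0,"dy": 0,"dz": 0,"gripper": 0.1},{"rx": 0,"ry": 0,"rz": -9.8,"dx": 0,"dy": 0,"dz": 0,"gripper": 0.1},{"rx": 0,"ry": 0,"rz": -9.8,"dx": 0,"dy": 0,"dz": 0,"gripper": 0.1},{"rx": 0,"ry": 0,"rz": 0,"dx": 24,"dy": -46,"dz": 0,"gripper": 0.1},{"rx": 0,"ry": 0,"rz": 0,"dx": 24,"dy": -46,"dz": 0,"gripper": 0.1},{"rx": 0,"ry": 0,"rz": 0,"dx": 24,"dy": -46,"dz": 0,"gripper": 0.1},{"rx": 0,"ry": 0,"rz": 0,"dx": 24,"dy": -46,"dz": 0,"gripper": 0.1},{"rx": 0,"ry": 0,"rz": 0,"dx": 24,"dy": -45,"dz": 0,"gripper": 0.1},{"rx": 0,"ry": 0,"rz": 0,"dx": 0,"dy": 0,"dz": 0,"gripper": 0.1}]'

```text
clock: 15.18
tcp_pos: [0.3886, 0.1985, 0.1789]
orientation: [2.407, 2.017, 0.001]
contact_force: [-0.2, 0.3, 0.2]
grip_width: 0.0469
gripper_force: 0.0
```

```bash
cat >>h.py <<'E'
def blobs(n,lo,hi,z,amin=60):
    "HSV blobs: area, bbox, centroid pixel, world at height z"
    f=cv2.cvtColor(r.grab_frame(n),cv2.COLOR_BGR2HSV)
    m=cv2.inRange(f,np.array(lo),np.array(hi))
    k,_,st,ce=cv2.connectedComponentsWithStats(m)
    for i in range(1,k):
        if st[i,4]>amin:print(st[i],np.round(ce[i],1),np.round(ray(n,ce[i],z),4))
    return f,m
E
python3 - <<'E'
from h import *
np.set_printoptions(precision=4,suppress=True)
o,p,ps,_=pose();print(p,ps,o["clock"],o["joints"])
print("brass");blobs("wrist",(18,60,120),(34,255,255),.012)
print("black");blobs("wrist",(0,0,0),(180,255,52),.019,150)
print("orange");blobs("wrist",(5,180,120),(17,255,255),.019)
E
```

```text
[0.3886 0.1985 0.1789] 79.93847996903673 15.175 [ 0.1058  0.2228 -0.7989  2.1064  0.207   0.8884 -0.9878]
brass
[243  15  41  44 253] [262.9  36. ] [0.3676 0.3398 0.012 ]
[546 121  42  32 823] [568.1 136.3] [0.6573 0.196  0.012 ]
[304 170  23  25 397] [315.5 183.4] [0.3905 0.1927 0.012 ]
[160 280  49  16 288] [183.6 287.6] [0.2166 0.0973 0.012 ]
[261 306  28  15 244] [274.8 313.2] [0.3144 0.0449 0.012 ]
[296 314  35  18 402] [313.3 322.7] [0.3572 0.0234 0.012 ]
[581 358  51  38 758] [610.  375.3] [ 0.746  -0.1492  0.012 ]
black
[    0     0   124   168 15418] [47.2 85.5] [0.1524 0.3381 0.019 ]
[232   5  46  42 408] [248.2  18.6] [0.36   0.3541 0.019 ]
[255  18  36  51 216] [280.4  48.3] [0.3833 0.3242 0.019 ]
[430  33  10  51 234] [432.5  57. ] [0.5201 0.2924 0.019 ]
[  184   242   264   158 12897] [299.3 365.3] [ 0.33   -0.0316  0.019 ]
[  16  296  181  104 6440] [123.1 368.7] [ 0.1043 -0.0017  0.019 ]
[ 437  324  180   76 6492] [516.1 372.5] [ 0.6031 -0.1011  0.019 ]
[627 353  13  37 346] [634.3 370. ] [ 0.7747 -0.1419  0.019 ]
orange
[ 216  114   55   53 1405] [243.1 140.1] [0.3305 0.2491 0.019 ]
```

Emit:
step_arm --moves '[{"rx": 0,"ry": 0,"rz": 0,"dx": -5,"dy": 3,"dz": 50,"gripper": 0},{"rx": 0,"ry": 0,"rz": 0,"dx": 0,"dy": 0,"dz": 50,"gripper": 0},{"rx": 0,"ry": 0,"rz": 0,"dx": 0,"dy": 0,"dz": 35,"gripper": 0},{"rx": 0,"ry": 0,"rz": 0,"dx": 0,"dy": 0,"dz": 0,"gripper": 0},{"rx": 0,"ry": 0,"rz": 0,"dx": 0,"dy": 0,"dz": 0,"gripper": 0}]'

```text
clock: 15.95
tcp_pos: [0.3945, 0.191, 0.044]
orientation: [2.415, 2.009, 0.002]
contact_force: [0.2, 0.7, 0.5]
grip_width: 0.0432
gripper_force: 0.0
```

```bash
python3 - <<'E'
from h import *
o,p,ps,_=pose();print(p,ps,o["clock"])
blobs("wrist",(18,60,120),(34,255,255),.012)
to(.3905,.193,.0,80)
E
```

```text
[0.394466   0.19100369 0.04395605] 79.49819817232832 15.95
[185   0  40   7 127] [204.6   2.9] [0.3611 0.3248 0.012 ]
[ 138  110   89   79 1882] [175.8 134.2] [0.3265 0.2621 0.012 ]
[207 158  18  28 110] [216.5 172. ] [0.344  0.2361 0.012 ]
[ 285  200   39   44 1156] [304.5 223.5] [0.3891 0.1946 0.012 ]
[162 385  32  15 267] [177.1 393.4] [0.2652 0.0749 0.012 ]
rz -0.5 shift [ 1.1 -4.5 44.3]
```

Emit:
step_arm --moves '[{"rx": 0,"ry": 0,"rz": 0,"dx": 2,"dy": -5,"dz": 10,"gripper": 0},{"rx": 0,"ry": 0,"rz": 0,"dx": 0,"dy": 0,"dz": 18,"gripper": 0},{"rx": 0,"ry": 0,"rz": 0,"dx": 0,"dy": 0,"dz": 12,"gripper": 0},{"rx": 0,"ry": 0,"rz": 0,"dx": 0,"dy": 0,"dz": 4,"gripper": 0},{"rx": 0,"ry": 0,"rz": 0,"dx": 0,"dy": 0,"dz": 0,"gripper": 0}]'

```text
clock: 16.62
tcp_pos: [0.3887, 0.1938, -0.001]
orientation: [-2.414, -2.01, 0.0]
contact_force: [0.7, -0.4, -0.2]
grip_width: 0.0426
gripper_force: 0.0
```

Emit:
step_arm --grip_force 40 --moves '[{"rx": 0,"ry": 0,"rz": 0,"dx": 0,"dy": 0,"dz": 0,"gripper": -1},{"rx": 0,"ry": 0,"rz": 0,"dx": 0,"dy": 0,"dz": 0,"gripper": -1},{"rx": 0,"ry": 0,"rz": 0,"dx": 0,"dy": 0,"dz": 0,"gripper": -1},{"rx": 0,"ry": 0,"rz": 0,"dx": 0,"dy": 0,"dz": 0,"gripper": -1}]'

```text
clock: 17.12
tcp_pos: [0.3891, 0.1939, -0.0004]
orientation: [2.414, 2.01, 0.001]
contact_force: [-1.0, -0.4, 6.3]
grip_width: 0.0214
gripper_force: 39.2
```

Emit:
step_arm --moves '[{"rx": 0,"ry": 0,"rz": 0,"dx": 0,"dy": 0,"dz": -10,"gripper": -1},{"rx": 0,"ry": 0,"rz": 0,"dx": 0,"dy": 0,"dz": -30,"gripper": -1},{"rx": 0,"ry": 0,"rz": 0,"dx": 0,"dy": 0,"dz": -30,"gripper": -1},{"rx": 0,"ry": 0,"rz": 0,"dx": 0,"dy": 0,"dz": 0,"gripper": -1},{"rx": 0,"ry": 0,"rz": 0,"dx": 0,"dy": 0,"dz": 0,"gripper": -1}]'

```text
clock: 17.75
tcp_pos: [0.3885, 0.1932, 0.0687]
orientation: [2.415, 2.01, -0.001]
contact_force: [0.4, 0.4, -1.3]
grip_width: 0.0215
gripper_force: 39.5
```

```bash
python3 - <<'E'
from h import *
o,p,ps,_=pose();print(p,ps,o["clock"])
blobs("wrist",(18,60,120),(34,255,255),p[2]+.012)
to(.465,.0335,.065,80)
E
```

```text
[0.38851667 0.19321209 0.06873913] 79.54015294141948 17.75
[200   0  60  22 223] [230.2  11.7] [0.3754 0.3058 0.0807]
[180 111  50  31 220] [206.3 122.6] [0.3547 0.2659 0.0807]
[ 293  228   46   57 1984] [315.5 257.6] [0.3892 0.1947 0.0807]
[201 369  18  13  90] [209.5 375. ] [0.317  0.1329 0.0807]
rz -0.5 shift [-143.9  103.3    3.4]
```

Emit:
step_arm --moves '[{"rx": 0,"ry": 0,"rz": 0,"dx": -36,"dy": 26,"dz": 0,"gripper": -1},{"rx": 0,"ry": 0,"rz": 0,"dx": -36,"dy": 26,"dz": 0,"gripper": -1},{"rx": 0,"ry": 0,"rz": 0,"dx": -36,"dy": 26,"dz": 0,"gripper": -1},{"rx": 0,"ry": 0,"rz": 0,"dx": -36,"dy": 26,"dz": 0,"gripper": -1},{"rx": 0,"ry": 0,"rz": 0,"dx": 0,"dy": 0,"dz": 25,"gripper": -1},{"rx": 0,"ry": 0,"rz": 0,"dx": 0,"dy": 0,"dz": 15,"gripper": -1},{"rx": 0,"ry": 0,"rz": 0,"dx": 0,"dy": 0,"dz": 0,"gripper": -1},{"rx": 0,"ry": 0,"rz": 0,"dx": 0,"dy": 0,"dz": 0,"gripper": -1}]'

```text
clock: 18.8
tcp_pos: [0.4648, 0.0342, 0.0292]
orientation: [-2.412, -2.012, -0.0]
contact_force: [-0.7, 1.6, -0.4]
grip_width: 0.0215
gripper_force: 39.5
```

```bash
python3 - <<'E'
from h import *
o,p,ps,_=pose();print(p,ps,o["clock"])
to(.465,.0335,.010,80)
f=r.grab_frame("wrist");h=cv2.cvtColor(f,cv2.COLOR_BGR2HSV)
# ascii map of floor(felt)/white
m=cv2.inRange(h,(0,0,185),(180,40,255))
for y in range(160,300,6):print(y,''.join('#' if m[y,x] else '.' for x in range(220,420,3)))
E
```

```text
[0.46481889 0.03420991 0.02917879] 79.66883861141696 18.8
rz -0.3 shift [-0.7  0.3 19.2]
160 .......................................############################
166 .............................######################################
172 ...................################################################
178 ..........#########################################################
184 ###################################################################
190 ###################################################################
196 ###################################........########################
202 #########################..................########################
208 ################............................#######################
214 #################...........................#######################
220 ##################..........................#######################
226 ##################...........................######################
232 ###################..........................######################
238 ###################..........................######################
244 ####################..........................#####################
250 ################.................................##################
256 ###############...................................#################
262 ##############.....................................################
268 #############.......................................###############
274 ############........................................###############
280 ##########.............................................##########..
286 ..#######...................................................###....
292 ...........................##......####............................
298 ...........................#####.....##............................
```

```bash
python3 - <<'E'
from h import *
a,b=ray("wrist",(267,207),.013),ray("wrist",(349.5,194),.013);d=(b-a)/np.linalg.norm(b-a)
print(a,b,np.linalg.norm(b-a),np.degrees(np.arctan2(d[1],d[0])))
n=np.array([d[1],-d[0],0]);print((a+b)/2+.022*n)
E
```

```text
[0.44247376 0.05673253 0.013     ] [0.48883346 0.05588887 0.013     ] 0.04636737336471515 -1.0425550430403427
[0.46525332 0.03431434 0.013     ]
```

Emit:
step_arm --moves '[{"rx": 0,"ry": 0,"rz": 0,"dx": 0,"dy": 0,"dz": 12,"gripper": -1},{"rx": 0,"ry": 0,"rz": 0,"dx": 0,"dy": 0,"dz": 6,"gripper": -1},{"rx": 0,"ry": 0,"rz": 0,"dx": 0,"dy": 0,"dz": 0,"gripper": -1}]'

```text
clock: 19.23
tcp_pos: [0.4644, 0.0332, 0.0104]
orientation: [-2.414, -2.01, 0.002]
contact_force: [-0.3, 0.6, -0.6]
grip_width: 0.0215
gripper_force: 39.5
```

Emit:
step_arm --moves '[{"rx": 0,"ry": 0,"rz": 0,"dx": 0,"dy": 0,"dz": 1.5,"gripper": -1},{"rx": 0,"ry": 0,"rz": 0,"dx": 0,"dy": 0,"dz": 0,"gripper": -1}]'

```text
clock: 19.48
tcp_pos: [0.465, 0.0333, 0.0095]
orientation: [2.414, 2.01, 0.0]
contact_force: [-0.4, 1.1, -1.3]
grip_width: 0.0214
gripper_force: 39.5
```

Release, rise and head for the loupe side.

Emit:
step_arm --moves '[{"rx": 0,"ry": 0,"rz": 0,"dx": 0,"dy": 0,"dz": 0,"gripper": -0.2},{"rx": 0,"ry": 0,"rz": 0,"dx": 0,"dy": 0,"dz": 0,"gripper": -0.1},{"rx": 0,"ry": 0,"rz": 0,"dx": 0,"dy": 0,"dz": 0,"gripper": -0.1},{"rx": 0,"ry": 0,"rz": 0,"dx": 0,"dy": 0,"dz": -15,"gripper": -0.1},{"rx": 0,"ry": 0,"rz": 0,"dx": 0,"dy": 0,"dz": -40,"gripper": -0.1},{"rx": 0,"ry": 0,"rz": 0,"dx": 0,"dy": 0,"dz": -60,"gripper": -0.1},{"rx": 0,"ry": 0,"rz": 0,"dx": 45,"dy": -12,"dz": -30,"gripper": 0.1},{"rx": 0,"ry": 0,"rz": 0,"dx": 45,"dy": -12,"dz": 0,"gripper": 0.1},{"rx": 0,"ry": 0,"rz": 0,"dx": 45,"dy": -12,"dz": 0,"gripper": 0.1},{"rx": 0,"ry": 0,"rz": 0,"dx": 45,"dy": -12,"dz": 0,"gripper": 0.1},{"rx": 0,"ry": 0,"rz": 0,"dx": 30,"dy": -12,"dz": 0,"gripper": 0.1},{"rx": 0,"ry": 0,"rz": 0,"dx": 0,"dy": 0,"dz": 0,"gripper": 0.1},{"rx": 0,"ry": 0,"rz": 0,"dx": 0,"dy": 0,"dz": 0,"gripper": 0.1}]'

```text
clock: 21.1
tcp_pos: [0.444, 0.2499, 0.1549]
orientation: [2.414, 2.01, -0.0]
contact_force: [0.2, -1.3, 0.2]
grip_width: 0.0472
gripper_force: 0.0
```

```bash
python3 - <<'E'
from h import *
o,p,ps,_=pose();print(p,ps,o["clock"],o["joints"])
f,m=blobs("wrist",(0,0,0),(180,255,48),.015,100)
g=f[:,:,2]
for y in range(20,270,7):print(y,''.join(' .:-=+*#%@'[::-1][min(9,int(g[y,x])//26)] for x in range(190,450,3)))
E
```

```text
[0.4439842  0.24993096 0.15490652] 79.55397710286033 21.1 [ 0.01092613  0.39615403 -0.7872941   1.97456664  0.35398206  0.91149216
 -1.14111804]
[   0    0   91  186 9506] [31.8 70.2] [0.2115 0.403  0.015 ]
[236  91   8  35 103] [240.1 108. ] [0.3916 0.3319 0.015 ]
[   0  177   68   40 1251] [ 33.7 198.3] [0.1622 0.289  0.015 ]
[253 269  16  56 463] [259.2 292.2] [0.3644 0.1452 0.015 ]
[369 294   8  30 131] [373.6 306.5] [0.4821 0.1051 0.015 ]
[  85  296  110  104 4388] [144.7 363.6] [0.2054 0.0726 0.015 ]
[ 435  296  182  104 5864] [512.  370.3] [ 0.6368 -0.0197  0.015 ]
[ 184  344  263   56 4692] [300.6 381.6] [0.3833 0.0157 0.015 ]
20 ::--:::::::::::::::::::::::---+=====================================:....:=============
27 :::--::::::::::::--+================================================:....:=============
34 :::---:-+=========================================================*=:....-=============
41 ==================================-...:.:=========================*=:....-=============
48 ================================....:--....-=======================-:....==============
55
[... 2142 characters left out ...]
======================-####=============================
223  ..... .   +++=======================================.    =============================
230 .       -+++++=======================================*####=============================
237 ==+++++++++==========================================     =============================
244 =====================---+#==========================+::...##----=======================
251 ====================---+##*==========================####+###----======================
258 ===============###*---=#%##=========================+    =####----####=================
265 ==============###+---=#%%%%==========================####=#####----####================
```

```bash
python3 - <<'E'
from h import *
np.set_printoptions(precision=4,suppress=True)
W=lambda x,y,z=.014:ray("wrist",(x,y),z)
for q in [(286.5,117),(315.5,117),(302,63),(279.5,63),(324,63),(302,39),(301,142),(301,90)]:print(q,W(*q))
# tape rows: outer disc extents
for q in [(190,104),(239,104),(205,75),(205,146)]:print("tape",q,W(*q,.019))
E
```

```text
(286.5, 117) [0.4307 0.3164 0.014 ]
(315.5, 117) [0.4564 0.3116 0.014 ]
(302, 63) [0.4533 0.3586 0.014 ]
(279.5, 63) [0.4341 0.3623 0.014 ]
(324, 63) [0.472  0.3552 0.014 ]
(302, 39) [0.457  0.3776 0.014 ]
(301, 142) [0.4392 0.2921 0.014 ]
(301, 90) [0.4481 0.3368 0.014 ]
tape (190, 104) [0.3495 0.3436 0.019 ]
tape (239, 104) [0.3924 0.3352 0.019 ]
tape (205, 75) [0.3692 0.3644 0.019 ]
tape (205, 146) [0.3526 0.3053 0.019 ]
```

Emit:
step_arm --moves '[{"rx": 0,"ry": 0,"rz": 1.5,"dx": 38,"dy": -7,"dz": 20,"gripper": 0.1},{"rx": 0,"ry": 0,"rz": 0,"dx": 38,"dy": -7,"dz": 40,"gripper": 0.1},{"rx": 0,"ry": 0,"rz": 0,"dx": 0,"dy": 0,"dz": 40,"gripper": 0.1},{"rx": 0,"ry": 0,"rz": 0,"dx": 0,"dy": 0,"dz": 20,"gripper": 0.1},{"rx": 0,"ry": 0,"rz": 0,"dx": 0,"dy": 0,"dz": 0,"gripper": 0.1},{"rx": 0,"ry": 0,"rz": 0,"dx": 0,"dy": 0,"dz": 0,"gripper": 0.1}]'

```text
clock: 21.9
tcp_pos: [0.446, 0.3278, 0.0358]
orientation: [2.441, 1.977, 0.003]
contact_force: [-0.5, 0.5, 0.5]
grip_width: 0.047
gripper_force: 0.0
```

```bash
python3 - <<'E'
from h import *
to(.446,.327,.004,78)
o,p,ps,_=pose();print(p,ps,o["clock"],o["joints"])
g=cv2.cvtColor(r.grab_frame("wrist"),cv2.COLOR_BGR2GRAY)
for y in range(130,300,7):print(y,''.join(' .:-=+*#%@'[::-1][min(9,int(g[y,x])//26)] for x in range(230,410,3)))
E
```

```text
rz -0.0 shift [-0.8  0.1 31.8]
[0.44604433 0.32782558 0.0358494 ] 77.98692035949202 21.9 [-0.23809033  0.62431771 -0.66008076  1.95415997  0.55563786  0.74852714
 -1.4360413 ]
130 ------------------------------------------------------------
137 ------------------------------------------------------------
144 --------------------------:::::-----------------------------
151 ----------------------:     :.    :-------------------------
158 --------------------       ...       -----------------------
165 ------------------.    :::   :::::    .---------------------
172 -----------------:   .:           :    :--------------------
179 -----------------.                 :   .--------------------
186 -----------------:  .:             :   :--------------------
193 ------------------:   .:         :.   :---------------------
200 ------------------==.    .:::::.    .==---------------------
207 --------------------+++.         .====----------------------
214 ---------------------***+++**+++****=-----------------------
221 ---------------------**************=------------------------
228 ---------------------**************+------------------------
235 +--------------------#*************-------------------------
242 =----------+#--------**************----------*#-------------
249 +------:::=##--------#************#----------###:::---------
256 ++###*:-:=###=-------#************#----------###+:::=##*----
263 +***=-:--####=-------#************#----------####=:::=***=--
270 ###=-:--#####+-+++---********#**###---------*#####=--:-###+-
277 ##=----###%%%+-+++----++++++++++++--------+++######--::-####
284 #####..*#%%%%+++++=-----------------------+++#####*::#######
291 #######*#%%%*++++++----------------------+++++##%#*#########
298 ######%##%%%+++++++=---------------------=++++%%%###########
```

Emit:
step_arm --moves '[{"rx": 0,"ry": 0,"rz": 0,"dx": 0,"dy": -1,"dz": 15,"gripper": 0.1},{"rx": 0,"ry": 0,"rz": 0,"dx": 0,"dy": 0,"dz": 12,"gripper": 0.1},{"rx": 0,"ry": 0,"rz": 0,"dx": 0,"dy": 0,"dz": 5,"gripper": 0.1},{"rx": 0,"ry": 0,"rz": 0,"dx": 0,"dy": 0,"dz": 0,"gripper": -1},{"rx": 0,"ry": 0,"rz": 0,"dx": 0,"dy": 0,"dz": 0,"gripper": -1},{"rx": 0,"ry": 0,"rz": 0,"dx": 0,"dy": 0,"dz": 0,"gripper": -1},{"rx": 0,"ry": 0,"rz": 0,"dx": 0,"dy": 0,"dz": 0,"gripper": -1}]'

```text
clock: 22.82
tcp_pos: [0.4441, 0.3282, 0.0027]
orientation: [2.44, 1.978, 0.001]
contact_force: [0.2, 0.2, -0.1]
grip_width: 0.0246
gripper_force: 39.2
```

Emit:
step_arm --moves '[{"rx": 0,"ry": 0,"rz": 0,"dx": 0,"dy": 0,"dz": -10,"gripper": -1},{"rx": 0,"ry": 0,"rz": 0,"dx": 0,"dy": 0,"dz": -30,"gripper": -1},{"rx": 0,"ry": 0,"rz": 0,"dx": 0,"dy": 0,"dz": -40,"gripper": -1},{"rx": 0,"ry": 0,"rz": 0,"dx": 0,"dy": 0,"dz": 0,"gripper": -1},{"rx": 0,"ry": 0,"rz": 0,"dx": 0,"dy": 0,"dz": 0,"gripper": -1}]'

```text
clock: 23.45
tcp_pos: [0.444, 0.3277, 0.0825]
orientation: [2.44, 1.978, 0.0]
contact_force: [-0.6, -0.7, -1.5]
grip_width: 0.0241
gripper_force: 39.3
```

```bash
python3 - <<'E'
from h import *
o,p,ps,_=pose();print(p,ps,o["clock"])
g=cv2.cvtColor(r.grab_frame("wrist"),cv2.COLOR_BGR2GRAY)
for y in range(130,300,9):print(y,''.join(' .:-=+*#%@'[::-1][min(9,int(g[y,x])//26)] for x in range(230,410,3)))
for y in(150,175):print(ray("wrist",(314,y),p[2]+.011))
E
```

```text
[0.44397084 0.32769845 0.08253404] 78.04920121841143 23.45
130 ------------------------------------------------------------
139 ------------------------------------------------------------
148 ------------------------------------------------------------
157 ----------------------::          .::-----------------------
166 -------------------:   .         .     :--------------------
175 -----------------.......:::::::::::      :------------------
184 #*--------------... .:::             :    .-----------------
193 ####+-----------. ..::               :.   .-----------------
202 ######----------. ....               ..   :-----------------
211 :#####+----------. .  ::           ::. ..:------------------
220 -+####+------------:      :::::-:.     :--------------------
229 -###*++=-------------**-     . ....=*-----------------------
238 ##*+++=-------------+******+**********----------------------
247 +++++=-------------##****************#*---------------------
256 +---------*###=---+##****************##*----****------------
265 ---------####+----###****************###----=****-      ----
274 ----=---####*-:::#####*****##*******#####::::*####      ----
283 ----=###########.*#%%########*****######*-#####*#*#####=----
292 *###############%##%*################+%#*################**=
[0.45477497 0.37979558 0.09353404]
[0.45244178 0.36885263 0.09353404]
```

Emit:
step_arm --moves '[{"rx": 0,"ry": 0,"rz": 9.6,"dx": 0,"dy": 0,"dz": 0,"gripper": -1},{"rx": 0,"ry": 0,"rz": 9.6,"dx": 0,"dy": 0,"dz": 0,"gripper": -1},{"rx": 0,"ry": 0,"rz": 9.6,"dx": 0,"dy": 0,"dz": 0,"gripper": -1},{"rx": 0,"ry": 0,"rz": 9.6,"dx": 0,"dy": 0,"dz": 0,"gripper": -1},{"rx": 0,"ry": 0,"rz": 9.6,"dx": 0,"dy": 0,"dz": 0,"gripper": -1},{"rx": 0,"ry": 0,"rz": 9.6,"dx": 0,"dy": 0,"dz": 0,"gripper": -1},{"rx": 0,"ry": 0,"rz": 9.6,"dx": 0,"dy": 0,"dz": 0,"gripper": -1},{"rx": 0,"ry": 0,"rz": 9.6,"dx": 0,"dy": 0,"dz": 0,"gripper": -1},{"rx": 0,"ry": 0,"rz": 0,"dx": 1,"dy": 54,"dz": 0,"gripper": -1},{"rx": 0,"ry": 0,"rz": 0,"dx": 1,"dy": 54,"dz": 0,"gripper": -1},{"rx": 0,"ry": 0,"rz": 0,"dx": 1,"dy": 54,"dz": 0,"gripper": -1},{"rx": 0,"ry": 0,"rz": 0,"dx": 0,"dy": 54,"dz": 0,"gripper": -1},{"rx": 0,"ry": 0,"rz": 0,"dx": 0,"dy": 54,"dz": 0,"gripper": -1},{"rx": 0,"ry": 0,"rz": 0,"dx": 0,"dy": 54,"dz": 0,"gripper": -1},{"rx": 0,"ry": 0,"rz": 0,"dx": 0,"dy": 54,"dz": 0,"gripper": -1},{"rx": 0,"ry": 0,"rz": 0,"dx": 0,"dy": 0,"dz": 0,"gripper": -1},{"rx": 0,"ry": 0,"rz": 0,"dx": 0,"dy": 0,"dz": 0,"gripper": -1}]'

```text
clock: 25.62
tcp_pos: [0.4547, -0.0492, 0.0818]
orientation: [-3.141, -0.035, 0.002]
contact_force: [0.2, 0.7, -0.6]
grip_width: 0.0243
gripper_force: 39.4
```

```bash
python3 - <<'E'
from h import *
o,p,ps,_=pose();print(p,ps,o["clock"],o["joints"])
to(.456,-.0495,.030,1.3)
E
```

```text
[ 0.45473093 -0.04918541  0.08183894] 1.2611923811784218 25.625 [ 0.26438183  0.35433683 -0.34284391  2.16445197  0.19227761  0.65221398
 -1.76110912]
rz -0.0 shift [ 1.3  0.3 51.8]
```

Lower to z≈0.03 and check the recess outline and weight/bar placement from here.

Emit:
step_arm --moves '[{"rx": 0,"ry": 0,"rz": 0,"dx": 1,"dy": 0,"dz": 25,"gripper": -1},{"rx": 0,"ry": 0,"rz": 0,"dx": 0,"dy": 0,"dz": 25,"gripper": -1},{"rx": 0,"ry": 0,"rz": 0,"dx": 0,"dy": 0,"dz": 0,"gripper": -1},{"rx": 0,"ry": 0,"rz": 0,"dx": 0,"dy": 0,"dz": 0,"gripper": -1}]'

```text
clock: 26.12
tcp_pos: [0.4567, -0.0485, 0.033]
orientation: [-3.141, -0.038, -0.0]
contact_force: [0.8, 0.2, -1.3]
grip_width: 0.024
gripper_force: 39.4
```

```bash
python3 - <<'E'
from h import *
o,p,ps,_=pose();print(p,ps,o["clock"])
g=cv2.cvtColor(r.grab_frame("wrist"),cv2.COLOR_BGR2GRAY)
for y in range(40,300,8):print(y,''.join(' .:-=+*#%@'[::-1][min(9,int(g[y,x])//26)] for x in range(100,440,4)))
E
```

```text
[ 0.4566682  -0.04851532  0.0329719 ] 1.3772440740692558 26.125
40 ......+***=.....+****..........::+=.:**========+++++=======+====+===+===-.:#++***++++
48 ......=***+..:::=***+...........:=*............................::::::::::::#++****+++
56 ......-***+%%%%%-****............=*.............................:::::::::::#++****+++
64 ......:****%%%%%++***-...........-*..............................:...::::::#+****++++
72 .......+***==++***+**=...........:*................................:::.:::-*+****++++
80 .......=***++=========...........:+...............................::::::::=*+****++++
88 .......:***===========............+................................:::::::+*+****++++
96 ..................................+.................................::::::*++****++++
104 *+*******++++*****+++++++***++++++*****++++++***===+=++**++==++++***++++**#++***+++++
112 ..................................+-....................................:.#++***+++++
120 ..................................=+.................................:::::*+****+++++
128 ..................................-+..............
[... 1225 characters left out ...]
:::::-========.:.::::=:...::*+++###############****+=====#************
248 =+*#:::::::+**===============.::::::-+..:::*+++#############%%****+=====#************
256 +++#::::::::::::::::::::::::::::::::-*.:*##*++###########%%#%%***%%%*===#************
264 +++*=::::::::::::::::::::::::::::::::*.-*##***#%####%#%%%%%%%%%***%%%==##************
272 ++++#::::::::::::::::::::::::::::::::*:###***#%%%%%#%%%%%%%%%%%***#%%%=#*#***********
280 ++++*::::::::::::::::::::::::::::::::#####%#**%%%%%%%%%%#%%%%%%+%%%%%%%%****+++++++++
288 ++++*#:::::::::::::::::########::::-#####%%%%%%%###%%%%%%%%%*%%%%%%%%%%%%***++%%%%%%%
296 +++++#::::::::::::::##################%%%%%%%%%%#####%%%%%%%:%%%%%%%%%%%%%%%%%%%%%%%%
```

```bash
python3 - <<'E'
from h import *
np.set_printoptions(precision=4,suppress=True)
a,b=ray("wrist",(264,150),.013),ray("wrist",(368.5,150),.013);print(a,b,(a+b)/2,a[1]-b[1])
print("far",ray("wrist",(318,133),.013))
print("loupe far",ray("wrist",(317,157),pose()[1][2]+.011))
blobs("wrist",(18,60,120),(34,255,255),.022)
to(.456,-.0495,.012,1.3)
E
```

```text
[ 0.507  -0.0205  0.013 ] [ 0.5084 -0.0771  0.013 ] [ 0.5077 -0.0488  0.013 ] 0.056608044172279534
far [ 0.5167 -0.0495  0.013 ]
loupe far [ 0.5086 -0.049   0.0443]
[ 147  197   50   47 1537] [171.3 220.7] [0.4685 0.0302 0.022 ]
[186 356  38  40 293] [206.2 375.8] [0.3593 0.0203 0.022 ]
rz 0.0 shift [-1.1  0.4 21.4]
```

Emit:
step_arm --moves '[{"rx": 0,"ry": 0,"rz": 0,"dx": -1,"dy": 1,"dz": 12,"gripper": -1},{"rx": 0,"ry": 0,"rz": 0,"dx": 0,"dy": 0,"dz": 8,"gripper": -1},{"rx": 0,"ry": 0,"rz": 0,"dx": 0,"dy": 0,"dz": 2,"gripper": -1},{"rx": 0,"ry": 0,"rz": 0,"dx": 0,"dy": 0,"dz": 0,"gripper": -1}]'

```text
clock: 26.72
tcp_pos: [0.4552, -0.0507, 0.0103]
orientation: [-3.141, -0.035, 0.001]
contact_force: [-0.3, 0.5, -0.4]
grip_width: 0.0243
gripper_force: 39.4
```

Emit:
step_arm --moves '[{"rx": 0,"ry": 0,"rz": 0,"dx": 0,"dy": 0,"dz": 0,"gripper": -0.2},{"rx": 0,"ry": 0,"rz": 0,"dx": 0,"dy": 0,"dz": 0,"gripper": -0.1},{"rx": 0,"ry": 0,"rz": 0,"dx": 0,"dy": 0,"dz": 0,"gripper": -0.1},{"rx": 0,"ry": 0,"rz": 0,"dx": 0,"dy": 0,"dz": -15,"gripper": -0.1},{"rx": 0,"ry": 0,"rz": 0,"dx": 0,"dy": 0,"dz": -40,"gripper": 0.1},{"rx": 0,"ry": 0,"rz": 0,"dx": 0,"dy": 0,"dz": -60,"gripper": 0.4},{"rx": 0,"ry": 0,"rz": 0,"dx": -10,"dy": 0,"dz": -50,"gripper": 0.6},{"rx": 0,"ry": 0,"rz": 0,"dx": 0,"dy": 0,"dz": 0,"gripper": 0.6},{"rx": 0,"ry": 0,"rz": 0,"dx": 0,"dy": 0,"dz": 0,"gripper": 0.6}]'

```text
clock: 27.85
tcp_pos: [0.445, -0.0511, 0.1759]
orientation: [3.141, 0.034, 0.001]
contact_force: [0.2, -0.4, 0.6]
grip_width: 0.0685
gripper_force: 0.0
```

```bash
python3 - <<'E'
from h import *
o,p,ps,_=pose();print(p,ps,o["clock"])
g=cv2.cvtColor(r.grab_frame("wrist"),cv2.COLOR_BGR2GRAY)
for y in range(60,280,7):print(y,''.join(' .:-=+*#%@'[::-1][min(9,int(g[y,x])//26)] for x in range(190,400,3)))
E
```

```text
[ 0.44503859 -0.05109161  0.17589632] 1.2539179688560893 27.85
60 ......-*+=....+**:........+..==-----------------=--===-:*=****++++++++
67 ......:**=####+*+:........=:............................*=****++++=+=+
74 .......**=++++++*=........--............................*=***+=+=+====
81 .......+++========........--............................*=***+========
88 :::::::...................::............................*=***====+===+
95 ------::::::::::..........:+..........................::++***=========
102 ..........................:+............................*+***=========
109 ...........................+::::-------------------:::::*+***========+
116 ...........................+....++=================....:*+***=========
123 ...........................+:...++====-:::::::-+++=....:++***=========
130 ...........................+....++===::-:....:::=+*....-=***+=======+=
137 ...........................+....++==::-=...::::::+*....==***==========
144 :.....=++====-=======......+....++==:::=::::::-::++....+=***========+=
151 *.....:++==:..:-++++=:.....=:...=+===-:::---:::=++*....+=***====
[... 656 characters left out ...]
.........-=***+=====+===+
221 ==************************************#*****##***######+***+=+=======+
228 ===================================================+++++++=+==========
235 ================================================+++++++++++++========*
242 ++++++================+****======+=========+++++++++++++++++========+*
249 =++++++++===****##*-:-=+***=====+++++===+==+++++++++++++++=+======%%%*
256 ++=======******%%%#:-=****=======+++++++===+++++++++++++++++++++++%%%%
263 +++++=%%%****#%%%%%:=***=======+==+++++=+=++++++++++++=++++++++++=%%%%
270 ++++#%%%****%%%%%%%+***============+++=======+++++=+++++=+==++++++%%%%
277 +++%%%*****%%%%%%%%**+===========+============+++==========+++++=+%%%%
```

Emit:
step_arm --moves '[{"rx": 0,"ry": 0,"rz": -8.8,"dx": 0,"dy": 0,"dz": 0,"gripper": 0.8},{"rx": 0,"ry": 0,"rz": -8.8,"dx": 0,"dy": 0,"dz": 0,"gripper": 0.8},{"rx": 0,"ry": 0,"rz": -8.8,"dx": 0,"dy": 0,"dz": 0,"gripper": 0.8},{"rx": 0,"ry": 0,"rz": -8.8,"dx": 0,"dy": 0,"dz": 0,"gripper": 0.8},{"rx": 0,"ry": 0,"rz": -8.6,"dx": 0,"dy": 0,"dz": 0,"gripper": 0.8},{"rx": 0,"ry": 0,"rz": 0,"dx": 31,"dy": -47,"dz": 0,"gripper": 0.8},{"rx": 0,"ry": 0,"rz": 0,"dx": 31,"dy": -47,"dz": 0,"gripper": 0.8},{"rx": 0,"ry": 0,"rz": 0,"dx": 31,"dy": -47,"dz": 0,"gripper": 0.8},{"rx": 0,"ry": 0,"rz": 0,"dx": 31,"dy": -47,"dz": 0,"gripper": 0.8},{"rx": 0,"ry": 0,"rz": 0,"dx": 31,"dy": -47,"dz": 0,"gripper": 0.8},{"rx": 0,"ry": 0,"rz": 0,"dx": 31,"dy": -48,"dz": 0,"gripper": 0.8},{"rx": 0,"ry": 0,"rz": 0,"dx": 31,"dy": -48,"dz": 0,"gripper": 0.8},{"rx": 0,"ry": 0,"rz": 0,"dx": 0,"dy": 0,"dz": 0,"gripper": 0.8},{"rx": 0,"ry": 0,"rz": 0,"dx": 0,"dy": 0,"dz": 0,"gripper": 0.8}]'

```text
clock: 29.65
tcp_pos: [0.3636, 0.3356, 0.1741]
orientation: [2.901, 1.205, -0.005]
contact_force: [-0.4, -0.6, 0.2]
grip_width: 0.0765
gripper_force: 0.0
```

```bash
python3 - <<'E'
from h import *
o,p,ps,_=pose();print(p,ps,o["clock"],o["joints"])
f=r.grab_frame("wrist");g=cv2.cvtColor(f,cv2.COLOR_BGR2GRAY)
for y in range(110,290,6):print(y,''.join(' .:-=+*#%@'[::-1][min(9,int(g[y,x])//26)] for x in range(190,440,3)))
blobs("wrist",(5,180,120),(17,255,255),.019)
blobs("wrist",(80,150,80),(95,255,255),.019)
E
```

```text
[0.36363247 0.33557736 0.17409511] 45.10533541570864 29.65 [-0.25869124  0.32652964 -0.72432212  1.98946581  0.26831279  0.92454877
 -1.90449723]
110 ----------------------------------=-----=----------------=-===--------------==------
116 ----------------------------------=====------------------===------------------------
122 -------------------------------=-===-===----------------========--------------=-----
128 ----------------------------====-======--------------============-=------==========-
134 ----------------------------========--==---------========-==========--==-===========
140 -------------------------=========-==------=========================--==============
146 -----------------------===========-=-=----========================-=-===============
152 ----------------------=--------------=########==================--=--===============
158 -------------------===-------------*############=============---==-======-==========
164 -----------------=====-=-=--------###:=++++++:###+==========------==================
170 ----------------============-----*##-++++++=++++##+======---
[... 1143 characters left out ...]
----+++++=+---========--*+============
254 ========---=###=======+==========**+=-----------=+++-----+---++=====-=###----=======
260 ====+#+---+#%%#+=========++++++-===*+========--:*++---==+=---++======*####=---*#====
266 #=###=---##%%%%+-===-==++++=========*++======----*++++===----++=====-######+---=##*=
272 ####----#%%%%%%#=======***+=========+++=======-----====----+++======-#######*----###
278 ##=---=#%%%%%%#%========****+++++===+++==========-------=++=-========#########----*#
284 #----+#%%%%%%%%#===========++======++++====---===========++==========##########----=
[ 324  231   48   49 1281] [347.  255.2] [0.332  0.2528 0.019 ]
[ 249  243   47   49 1233] [272.3 268.6] [0.2633 0.2989 0.019 ]
```

```bash
python3 - <<'E'
from h import *
np.set_printoptions(precision=4,suppress=True)
for q in [(314.5,176),(289,179),(339.5,179),(314,150),(314,202)]:print(ray("wrist",q,.019))
to(.367,.339,.004,45)
E
```

```text
[0.3692 0.3392 0.019 ]
[0.349  0.3551 0.019 ]
[0.3847 0.3193 0.019 ]
[0.3872 0.3578 0.019 ]
[0.3496 0.3204 0.019 ]
rz -0.1 shift [  4.6  -1.4 170.9]
```

Emit:
step_arm --moves '[{"rx": 0,"ry": 0,"rz": 0,"dx": 5,"dy": 1.5,"dz": 40,"gripper": 0.8},{"rx": 0,"ry": 0,"rz": 0,"dx": 0,"dy": 0,"dz": 50,"gripper": 0.8},{"rx": 0,"ry": 0,"rz": 0,"dx": 0,"dy": 0,"dz": 40,"gripper": 0.8},{"rx": 0,"ry": 0,"rz": 0,"dx": 0,"dy": 0,"dz": 0,"gripper": 0.8},{"rx": 0,"ry": 0,"rz": 0,"dx": 0,"dy": 0,"dz": 0,"gripper": 0.8}]'

```text
clock: 30.42
tcp_pos: [0.3697, 0.3391, 0.0468]
orientation: [-2.902, -1.202, -0.002]
contact_force: [0.7, 0.4, 1.9]
grip_width: 0.0771
gripper_force: 0.0
```

```bash
python3 - <<'E'
from h import *
o,p,ps,_=pose();print(p,ps,o["clock"])
f=r.grab_frame("wrist");g=cv2.cvtColor(f,cv2.COLOR_BGR2GRAY)
for y in range(160,310,7):print(y,''.join(' .:-=+*#%@'[::-1][min(9,int(g[y,x])//26)] for x in range(200,430,3)))
E
```

```text
[0.36971755 0.33913346 0.04676707] 45.010297142478386 30.425
160 -----------------------------------------------------------------------------
167 -----------------------------------------------------------------------------
174 -----------------------------------------------------------------------------
181 -----------------------------------------------------------------------------
188 --------------------------------*#########=----------------------------------
195 ----------------------------*#################-------------------------------
202 --------------------------######################-----------------------------
209 -------------------------######:::=+++++::=######=---------------------------
216 ------------------------####*:++++++++++++++:*####+--------------------------
223 -----------------------####:=+++++++-+-------:=####+++-----------------------
230 -----------------------####:+++++++----------=:####+++-----------------------
237 -----------------------####:++++++----------==:####+++-----------------------
244 -----------------------*###+:+++++-------==--:+###*++++----------------------
251 ---------##*------------*####:-=======-----::####*++++------------*##--------
258 --=----=####--------------######:::----:::######+++++-------------####+----=-
265 ##----######---------------=-################++++++---------------######----#
272 =----#######=-------------------=+++*+*+++++++-+-----------------=#######=---
279 ---*########+-------------------=+++++++-------------------------=#########--
286 --##%#######=-------------------=+++++++++-----------------------=##########=
293 -**#%%#%%%%#--------------------=++++++++++-----------------------+########*+
300 ###%%%%%%%%----------------------=+++++++++++=---------------------+#######*#
307 #%##%%%%%#-----------------------=+++++++++++++++-=======+==--------*######*#
```

Emit:
step_arm --moves '[{"rx": 0,"ry": 0,"rz": 0,"dx": -1,"dy": -1.5,"dz": 20,"gripper": 0.8},{"rx": 0,"ry": 0,"rz": 0,"dx": 0,"dy": 0,"dz": 18,"gripper": 0.8},{"rx": 0,"ry": 0,"rz": 0,"dx": 0,"dy": 0,"dz": 8,"gripper": 0.8},{"rx": 0,"ry": 0,"rz": 0,"dx": 0,"dy": 0,"dz": 0,"gripper": 0.8}]'

```text
clock: 30.98
tcp_pos: [0.367, 0.3392, -0.0007]
orientation: [2.901, 1.204, -0.001]
contact_force: [0.9, 0.2, 0.8]
grip_width: 0.0769
gripper_force: 0.0
```

Emit:
step_arm --moves '[{"rx": 0,"ry": 0,"rz": 0,"dx": 0,"dy": 0,"dz": 0,"gripper": -0.2},{"rx": 0,"ry": 0,"rz": 0,"dx": 0,"dy": 0,"dz": 0,"gripper": -0.2},{"rx": 0,"ry": 0,"rz": 0,"dx": 0,"dy": 0,"dz": 0,"gripper": -0.2},{"rx": 0,"ry": 0,"rz": 0,"dx": 0,"dy": 0,"dz": 0,"gripper": -0.2}]'

```text
clock: 31.48
tcp_pos: [0.3674, 0.3397, 0.0004]
orientation: [-2.902, -1.204, -0.002]
contact_force: [-1.3, -0.6, 5.3]
grip_width: 0.0508
gripper_force: 40.6
```

Emit:
step_arm --moves '[{"rx": 0,"ry": 0,"rz": 0,"dx": 0,"dy": 0,"dz": -10,"gripper": -0.2},{"rx": 0,"ry": 0,"rz": 0,"dx": 0,"dy": 0,"dz": -30,"gripper": -0.2},{"rx": 0,"ry": 0,"rz": 0,"dx": 0,"dy": 0,"dz": -40,"gripper": -0.2},{"rx": 0,"ry": 0,"rz": 0,"dx": 0,"dy": 0,"dz": 0,"gripper": -0.2},{"rx": 0,"ry": 0,"rz": 0,"dx": 0,"dy": 0,"dz": 0,"gripper": -0.2}]'

```text
clock: 32.1
tcp_pos: [0.3672, 0.3389, 0.0795]
orientation: [2.902, 1.203, 0.0]
contact_force: [0.2, 0.1, -0.1]
grip_width: 0.0504
gripper_force: 42.0
```

```bash
python3 - <<'E'
from h import *
o,p,ps,_=pose();print(p,ps,o["clock"])
f=r.grab_frame("wrist");g=cv2.cvtColor(f,cv2.COLOR_BGR2GRAY)
for y in range(180,310,7):print(y,''.join(' .:-=+*#%@'[::-1][min(9,int(g[y,x])//26)] for x in range(200,430,3)))
to(.597,-.047,p[2],45)
E
```

```text
[0.36715888 0.33889163 0.07954885] 45.04794029495842 32.1
180 -----------------------------------------------------------------------------
187 -----------------------------------------------------------------------------
194 -----------------------------------------------------------------------------
201 -----------------------------------------------------------------------------
208 --------------------------------+############*-------------------------------
215 ----------------------------*#####################---------------------------
222 --------------------------##########################-------------------------
229 ------------------------*#############################-----------------------
236 -----------------------#########+.:::-==-::::+#########----------------------
243 --------------------#**######::=--------------=::#########-------------------
250 -------------------########::--------------------::########------------------
257 ----------=###----########::+-----------------++++::########----###+---------
264 ---------*###----#########=**+---------------++++==:*########----####--------
271 --------###*----##########=++**=-------------++====:*#########----*###+------
278 ------=###+----####%%#####==++++***--------====---::###########----+###*++---
285 --+##########=-##%%%%######+=+++++++======-------.:###########*..###########-
292 -+###############%%%%--######+=+++===----------::######==#####*##############
299 #################%%%*++++#######*====----::::-#######====+###*###############
306 ###############%#%%%++++++**######################++++++++###*###############
rz 0.1 shift [-109.9  435.4   -0.5]
```

Emit:
step_arm --moves '[{"rx": 0,"ry": 0,"rz": 0,"dx": -14,"dy": 54,"dz": 0,"gripper": -0.2},{"rx": 0,"ry": 0,"rz": 0,"dx": -14,"dy": 54,"dz": 0,"gripper": -0.2},{"rx": 0,"ry": 0,"rz": 0,"dx": -14,"dy": 54,"dz": 0,"gripper": -0.2},{"rx": 0,"ry": 0,"rz": 0,"dx": -14,"dy": 54,"dz": 0,"gripper": -0.2},{"rx": 0,"ry": 0,"rz": 0,"dx": -14,"dy": 54,"dz": 0,"gripper": -0.2},{"rx": 0,"ry": 0,"rz": 0,"dx": -14,"dy": 55,"dz": 0,"gripper": -0.2},{"rx": 0,"ry": 0,"rz": 0,"dx": -13,"dy": 55,"dz": 0,"gripper": -0.2},{"rx": 0,"ry": 0,"rz": 0,"dx": -13,"dy": 55,"dz": 0,"gripper": -0.2},{"rx": 0,"ry": 0,"rz": 0,"dx": 0,"dy": 0,"dz": 25,"gripper": -0.2},{"rx": 0,"ry": 0,"rz": 0,"dx": 0,"dy": 0,"dz": 15,"gripper": -0.2},{"rx": 0,"ry": 0,"rz": 0,"dx": 0,"dy": 0,"dz": 0,"gripper": -0.2},{"rx": 0,"ry": 0,"rz": 0,"dx": 0,"dy": 0,"dz": 0,"gripper": -0.2}]'

```text
clock: 33.65
tcp_pos: [0.5973, -0.0446, 0.0398]
orientation: [-2.9, -1.207, -0.0]
contact_force: [-0.7, -0.8, -0.5]
grip_width: 0.0505
gripper_force: 42.0
```

```bash
python3 - <<'E'
from h import *
o,p,ps,_=pose();print(p,ps,o["clock"],o["joints"])
f=r.grab_frame("wrist");g=cv2.cvtColor(f,cv2.COLOR_BGR2GRAY)
for y in range(110,310,7):print(y,''.join(' .:-=+*#%@'[::-1][min(9,int(g[y,x])//26)] for x in range(180,460,3)))
print(ray("wrist",(317,267),p[2]+.0185),ray("wrist",(317,207),p[2]+.0185))
to(.597,-.047,.010,45)
E
```

```text
[ 0.5973295  -0.04460525  0.03981348] 45.173155182310126 33.65 [ 0.36757369  0.64152794 -0.53244484  1.84821578  0.44928284  0.77353699
 -1.18799851]
110 .....+++*+===+###-.....+++++++-....................:+*.:=*+=+====================+++++=+====+=
117 ...=+++++===#######*.+++++++-....................:*+......=*+==+=================++++==+======
124 .=+*+++==:....####*+++++++:....................-*-..........=**+=+====================+++=====
131 +++++===........=+++++++:....................=*:..............:**+=+=================++===++==
138 ++*-==####:....+++++++.....................++...................:+*+=====================+++==
145 +==-:#######++++++++....................:++:.......................=*+==+==============+=++===
152 =-.....+##*++++*+=....................:+-.:.:+.......................-**+=+===============++==
159 #=.......++++++=....................-+-...-+++=+:......................:**+=+=================
166 ####:..++*+++=....................=+....=++*=======......................:=*+=+===============
173 ####*++*+++=....................++....+++==-=======-+:.
[... 1326 characters left out ...]

271 .-*:.....:-=:.:###+===+###%%##%%*+***#==***********=++++++-%%##%%%%%#====%###**+==============
278 *..:........:####==+=+###%%%#%%%%+******#*********+++++++-#%%%%%%%%%%#====####**+=============
285 ......:..*##########++#%%%%%#%%%%%+*******+++++++++++===-#%%%%%%%%%%#+-=%%%%%%%%%%============
292 #....=++################%%%#.:%%%%%%++****++++++======-*%%%%%#**%%%%#%%%%%%%%%%%%%%========%%%
299 #####################%##%%%....-%%%%%%%*+++=====---=#%%%%%%#****%%%%#%%%%%%%%%%%%%%%%%%%%%%%%%
306 #######################%%%+...:..:-%%%%%%%%%%%%%%%%%%%%%#********%%%#%%%%%%%%%%%%%%%%%%%%%%%%%
[ 0.59908179 -0.04570215  0.05831348] [ 0.61985699 -0.02476896  0.05831348]
rz 0.2 shift [-2.   1.1 30.2]
```

```bash
python3 - <<'E'
from h import *
a=ray("wrist",(314,149),.013);b=ray("wrist",(391,226),.013);print(a,b)
t=np.radians(1.2);u=np.array([np.cos(t),np.sin(t)]);v=np.array([-u[1],u[0]])
print(a[:2]-.0355*u-.0355*v)
E
```

```text
[ 0.63274228 -0.00971374  0.013     ] [ 0.63307327 -0.07546778  0.013     ]
[ 0.59799353 -0.04594942]
```

Emit:
step_arm --moves '[{"rx": 0,"ry": 0,"rz": 0,"dx": -0.5,"dy": 0.5,"dz": 15,"gripper": -0.2},{"rx": 0,"ry": 0,"rz": 0,"dx": 0,"dy": 0,"dz": 12,"gripper": -0.2},{"rx": 0,"ry": 0,"rz": 0,"dx": 0,"dy": 0,"dz": 2,"gripper": -0.2},{"rx": 0,"ry": 0,"rz": 0,"dx": 0,"dy": 0,"dz": 0,"gripper": -0.2}]'

```text
clock: 34.2
tcp_pos: [0.5972, -0.0464, 0.0102]
orientation: [-2.901, -1.204, 0.001]
contact_force: [0.3, -0.0, -0.2]
grip_width: 0.0507
gripper_force: 42.0
```

Emit:
step_arm --moves '[{"rx": 0,"ry": 0,"rz": 0,"dx": 0,"dy": 0,"dz": 0,"gripper": 0.6},{"rx": 0,"ry": 0,"rz": 0,"dx": 0,"dy": 0,"dz": 0,"gripper": 0.6},{"rx": 0,"ry": 0,"rz": 0,"dx": 0,"dy": 0,"dz": 0,"gripper": 0.6},{"rx": 0,"ry": 0,"rz": 0,"dx": 0,"dy": 0,"dz": -15,"gripper": 0.6},{"rx": 0,"ry": 0,"rz": 0,"dx": 0,"dy": 0,"dz": -40,"gripper": 0.6},{"rx": 0,"ry": 0,"rz": 0,"dx": 0,"dy": 0,"dz": -60,"gripper": 0.6},{"rx": 0,"ry": 0,"rz": 0,"dx": -60,"dy": 0,"dz": -60,"gripper": 0.6},{"rx": 0,"ry": 0,"rz": 0,"dx": -60,"dy": 0,"dz": -30,"gripper": 0.6},{"rx": 0,"ry": 0,"rz": 0,"dx": 0,"dy": 0,"dz": 0,"gripper": 0.6},{"rx": 0,"ry": 0,"rz": 0,"dx": 0,"dy": 0,"dz": 0,"gripper": 0.6}]'

```text
clock: 35.45
tcp_pos: [0.5269, -0.1172, 0.1986]
orientation: [2.901, 1.203, 0.002]
contact_force: [-0.2, 0.9, -0.9]
grip_width: 0.0684
gripper_force: 0.0
```

```bash
python3 - <<'E'
from h import *
o,p,ps,_=pose();print(p,ps,o["clock"])
f=r.grab_frame("wrist");cv2.imwrite("pics/end.png",f);g=cv2.cvtColor(f,cv2.COLOR_BGR2GRAY)
ci=r.camera_info("wrist");R=cv2.Rodrigues(ci["rvec"])[0];t=np.radians(1.2);u=np.array([np.cos(t),np.sin(t),0]);v=np.array([-u[1],u[0],0]);c=np.array([.531,-.0065,.010])
# rectified top view of the tray, 2.5 mm per char across
X=np.arange(-.14,.1401,.0025);Y=np.arange(.09,-.091,-.005)
for y in Y:
    q=cv2.projectPoints(c+X[:,None]*u+y*v,ci["rvec"],ci["tvec"],ci["mtx"],ci["D"])[0].reshape(-1,2)
    print('%4d '%round(y*1000)+''.join(' .:-=+*#%@'[::-1][min(9,int(g[int(b),int(a)])//26)] if 0<=a<640 and 0<=b<400 else '?' for a,b in q))
blobs("wrist",(18,60,120),(34,255,255),.022)
E
```

```text
[ 0.52688651 -0.11715206  0.1985532 ] 45.055864630163484 35.45
  90 ++=+++=======+==++=+================++++=+=+++++++++++++++++++++++++++++++???????????????????????????????????????
  85 +++*##########################################################%#%#%#%%%%%%%%?????????????????????????????????????
  80 ==+**...................................................*.:...................???????????????????????????????????
  75 ==+++................:..................................+.:.....................?????????????????????????????????
  70 ==++-...................................................+.:.......................???????????????????????????????
  65 ==+++................:==-=-=+-=-=+=+-:+:...............:+.:.........................?????????????????????????????
  60 ==++=................=+++++++*++++*++++.................*.:..........................????????????????????????????
  55 ==++-................-====.....:=======:................+..****************************??????????????????????????
  50 ==++*................-==-:....:..:=====.................=.-=====================
[... 3408 characters left out ...]
12 -0.199   0.022 ]
[565  54  59  49 774] [590.9  82. ] [ 0.8002 -0.2434  0.022 ]
[301  60  35  35 105] [323.6  71.3] [ 0.6086 -0.0463  0.022 ]
[616  63  24  24 224] [630.3  73.9] [ 0.8382 -0.2671  0.022 ]
[529  69  20  19  65] [537.8  77.3] [ 0.7602 -0.2002  0.022 ]
[510  81  19  16  62] [518.2  90.2] [ 0.7377 -0.1961  0.022 ]
[536  86  17  15  68] [543.6  93. ] [ 0.7559 -0.217   0.022 ]
[159 107  27  24 424] [171.2 118.5] [0.4672 0.032  0.022 ]
[   0  187  141   56 1263] [ 74.6 212.7] [0.3054 0.0489 0.022 ]
[390 208  19  20 127] [399.1 216.7] [ 0.5627 -0.2126  0.022 ]
[353 214  38  36 269] [368.6 229.2] [ 0.5287 -0.1997  0.022 ]
[345 228  17  21 120] [352.3 237.8] [ 0.5088 -0.1945  0.022 ]
```

```bash
python3 - <<'E'
from h import *
s=r.grab_frame("side");c=r.camera_info("side")
P=lambda x:cv2.projectPoints(np.array([x]),c["rvec"],c["tvec"],c["mtx"],c["D"])[0].ravel()
q=P([.467,.033,.019]);print(q, "top",P([.467,.033,.031]),"bot",P([.467,.033,.007]))
old=cv2.imread("pics/side0.png")
for im,(cx,cy) in((s,q),(old,(331,230))):
    H=cv2.cvtColor(im,cv2.COLOR_BGR2HSV)
    for y in range(int(cy)-12,int(cy)+12):print(y,''.join('#' if H[y,x,1]>60 and H[y,x,2]>90 else '.' for x in range(int(cx)-14,int(cx)+14)))
E
```

```text
[341.98734002 172.2170389 ] top [342.28872289 167.99210312] bot [341.69052826 176.37355943]
160 ............................
161 ............................
162 ............................
163 ............................
164 ............................
165 ............................
166 ............................
167 ............................
168 ..............###...........
169 .............######.........
170 ...........########.........
171 ...........#########........
172 ..........###########.......
173 ..........###########.......
174 ..........###########.......
175 ..........###########.......
176 ..........###########.......
177 ..........##########........
178 ..........##########........
179 ...........########.........
180 .............#####..........
181 ............................
182 ............................
183 ............................
218 ............................
219 ............................
220 ............................
221 ............................
222 ............................
223 .............###............
224 ............#####...........
225 ...........#######..........
226 .........#########..........
227 ........############........
228 ........############........
229 ........############........
230 ........############........
231 ........############........
232 ........####.#######........
233 ........############........
234 ........############........
235 ........############........
236 .........##########.........
237 ..........########..........
238 ............###.............
239 ............................
240 ............................
241 ............................
```

Same silhouette as at the start, so the weight stands upright. The gripper is clear of everything, so I'll hand in.

```bash
python3 -c "
from bench import r
print(r.hand_in())"
```

```text
the job is handed in; nothing more can be done
None
```

All four parts are in their recesses and I handed the job in at about 35 s of the 106 s; the final camera checks showed each one well placed, and the judge returned no verdict. I never touched the longer bar or the bigger weight.

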